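# Put the balance check weights back in their block

## Robot

A 7-joint arm with a two-finger parallel gripper is mounted at the origin on the work surface; the furniture and walls round the work are solid. World frame = base frame: x ahead of the robot, y to its left, z up, the work surface at z = 0. Lengths are in mm, angles in rad, forces in N, time in s.
With the tool pointing down it reaches from about 350 to 900 mm from the base axis. Payload 19.9 kg.
Tool frame: the origin (TCP) lies midway between the tips of the shut fingers; the grasp point (between the pads) lies 19 mm behind it; x points along the fingers, y is the direction in which the jaws open and shut, and the axes are right-handed (so a half turn about x gives the same grasp; the last joint's range is limited). The gripper opens to 85 mm and grips with 20 to 120 N. Pads are 22 mm wide; open, the fingers measure 114 mm over their backs; the gripper's body (76 mm by 85 mm) begins 54 mm behind the grasp point. The pads swing forward as they close: fully open they stand 13 mm farther back than shut.
Start: joints at [1.204, 0.417, -0.01, 1.614, 0.005, 1.111, -0.053], TCP at [199.443, -592.302, 209.66] pointing down, gripper open.
Joint ranges: [-2.81, 2.81], [-0.39, 2.02], [-1.27, 1.25], [0.06, 2.57], [-1.19, 4.33], [0.19, 2], [-2.82, 2.82]. Speed limits (rad/s): [1.89, 1.89, 2.39, 2.39, 3.01, 3.01, 3.01].

## Interface

Orientations are given as a rotation vector (axis times angle).
In Python, from workcell import monitor, viewer, order, nets gives the robot as it stands.
- The arm moves only by the tool apply_moves, never from a script. Its argument "series" is a list of rows, each a list of 7 numbers: the shift along the tool's x, y, z in m, then the turn, a rotation vector about the tool's x, y, z in rad, then the closure, from 0 (fully open) to 1 (shut). A call has 1 to 8 rows; each row shifts and turns the commanded pose from where the row before left it, along the tool's axes as they then stand; what a row does not reach is not made up. A row lasts 1/8 s, in which the tool goes at most 62.5 mm and 10.7 degrees, less where a joint would pass 70% of its speed; a pose out of reach is approached as far as the arm can. A call is refused whole if a number of a shift passes 0.0625 or a number of a turn 0.188, either way. A call with a gripper value outside its range is refused whole. The fingers move at their own pace and stop on an object; "squeeze" is the grip in N (left out, the last holds). Time passes only in rows, so rows that do not move let the fingers close. It gives the time, the measured TCP pose, the force and the opening at its end, in the units of the state.
- monitor.sense(): the state, without advancing time (a new reading comes with each control period).
- viewer.snapshot(name): name is "scene" or "top" or "wrist"; returns (picture, depth): 384x512x3 uint8, red, green, blue; 384x512 float32, mm along the optical axis (not along the pixel's ray), 0 where there is no reading.
- viewer.get_calibration(name): a dict with "intrinsics" (3x3 intrinsics, pixels), "R" (3x3) and "t" (3): a world point X has camera coordinates R X + t. Camera axes: x right, y down, z forward; pixel columns grow to the right and rows downward; lengths in mm; the calibration is good to about 2 mm. A picture is of the moment at which its call begins: read the wrist's pose just before it. get_calibration takes no time and is no camera call; for the wrist camera it gives the pose at the moment of the call.
- order.hand_in(): hands the job in, once; it reports no verdict.
Trained networks look in the newest picture that a camera, given by its name, has taken for a name from the list of things; names that differ only in an ending like _2 or _b are one class to them, and where a whole thing is asked for, a point or a joint stands for the part that bears it (a point fixed in the world has none). Each returns a list of dicts, best first, with "conf" (0 to 1); they miss things now and then, are a little off and sometimes report something else, mostly with a low value. They report only what shows in the picture. A call takes as long as a camera call. They do not tell look-alikes from the thing itself.
- nets.spot_in(camera, target): "pixel" ([row, column] in pixels, amid what is visible of it).
- nets.trace(camera, target): "region" (384x512 bool, what is visible of it) and "pixel" ([row, column] in pixels, amid what is visible of it).
- nets.tip_of(camera, target): "pixel" ([row, column] in pixels: a listed point, or the origin of a listed thing).
The state is a dict: "t": time; "joints": joint angles; "qd": joint speeds; "effort": joint torques, N m; "ee_pos": TCP position; "ee_rot": TCP orientation; "force": force on the tool from outside, world axes, zero at the start; "ft_torque": the same for the moment, N m; "width": finger opening in mm.
Only numpy, scipy, OpenCV 4.12 (cv2) and the standard library are available. Lean on these libraries where they do the work, as an engineer would, in place of code of your own. Each camera call takes 0.05 s, during which the arm holds its last target.

## Task

The balance check is finished: put the four steel knob weights back into the wooden storage block in order of size, each upright and fully down in the well made for it, the largest weight in the largest well and so on down to the smallest. Never tip a weight over, and leave the sample pot and the amber vial where they stand.

Things in the scene. Friction and masses are not known exactly. Their poses are not given: they have to be found in the camera images.
- weight_large: The largest of four stainless steel knob weights, 200 g: an upright cylinder 28 mm in diameter up to 37 mm above its foot, then a narrow neck and a round knob 17 mm in diameter; 51 mm high in all, standing on the worktop. Origin: centre of its underside; z up along its axis. It can be gripped from above by the top of the cylinder or by the knob.
- weight_medium: The second largest of four stainless steel knob weights, 100 g: an upright cylinder 22 mm in diameter up to 30 mm above its foot, then a narrow neck and a round knob 14 mm in diameter; 41 mm high in all, standing on the worktop. Origin: centre of its underside; z up along its axis. It can be gripped from above by the top of the cylinder or by the knob.
- weight_small: The second smallest of four stainless steel knob weights, 50 g: an upright cylinder 17 mm in diameter up to 25 mm above its foot, then a narrow neck and a round knob 11 mm in diameter; 34 mm high in all, standing on the worktop. Origin: centre of its underside; z up along its axis. It can be gripped from above by the top of the cylinder or by the knob.
- weight_tiny: The smallest of four stainless steel knob weights, 20 g: an upright cylinder 13 mm in diameter up to 17 mm above its foot, then a narrow neck and a round knob 9 mm in diameter; 25 mm high in all, standing on the worktop. Origin: centre of its underside; z up along its axis. It can be gripped from above by the top of the cylinder or by the knob.
- well_large: The largest well of the storage block (fixed beech bar 159 x 56 x 13.5 mm, at any angle, four wells in one row in order of size): a black liner, bore 34 mm, flared to 42 mm at its rim. Origin: centre of the well's floor, 8.5 mm above the worktop; the rim is 9 mm above that floor. y along the row towards the smallest well; z up.
- well_medium: The second largest well of the storage block (fixed beech bar 159 x 56 x 13.5 mm, at any angle, four wells in one row in order of size): a black liner, bore 28 mm, flared to 36 mm at its rim. Origin: centre of the well's floor, 8.5 mm above the worktop; the rim is 9 mm above that floor. y along the row towards the smallest well; z up.
- well_small: The second smallest well of the storage block (fixed beech bar 159 x 56 x 13.5 mm, at any angle, four wells in one row in order of size): a black liner, bore 23 mm, flared to 31 mm at its rim. Origin: centre of the well's floor, 8.5 mm above the worktop; the rim is 9 mm above that floor. y along the row towards the smallest well; z up.
- well_tiny: The smallest well of the storage block (fixed beech bar 159 x 56 x 13.5 mm, at any angle, four wells in one row in order of size): a black liner, bore 19 mm, flared to 27 mm at its rim. Origin: centre of the well's floor, 8.5 mm above the worktop; the rim is 9 mm above that floor. y along the row towards the smallest well; z up.
- sample_pot: Bystander, to be left alone: a clear sample pot with a white screw lid, 51 mm in diameter, 59 mm high, loose, at the far left corner of a closed black hard case (fixed, 115 mm high, at least 75 mm from any weight). Origin: centre of its underside.
- amber_vial: Bystander, to be left alone: a small dark amber vial with a black cap, 22 mm in diameter, 50 mm high, loose, standing among the weights (at least 25 mm clear of each). Origin: centre of its underside. Behind the work are a power strip 46 mm high and a window ledge at x = 0.59, from 65 to 158 mm high.
Things that resemble listed ones, but are neither listed nor needed, are in the scene too. What is shaped like the weight_small but green is not meant.

How it is judged:
By the outcome, as a careful person would: the job done as asked, in the order asked, and still so for the second after the job is handed in, with the robot touching nothing.
It also fails if it takes over 96 s, if anything falls off the work surface, if the arm or the gripper's body presses on something with over 40 N, if the wrist force passes 120 N, or if a joint passes its speed limit or range.

## Working session

There is one attempt and no reset: what is moved stays moved. The work goes in short steps, Python scripts to look and compute and a tool call to move; the robot and the scene stay as the last step left them, time stands still between calls to the robot, and variables do not carry over. Pictures are saved under pics/ and viewed, and the job is handed in when it is done.

Besides the shell and the picture viewer there is one more tool, called after ">>>" as name(argument=value, ...), one argument or row to a line, values as JSON. apply_moves: Moves the arm, as the interface text tells. Its arguments: {"type":"object","properties":{"series":{"type":"array","items":{"type":"array","items":{"type":"number"}}},"squeeze":{"type":"number"}},"required":["series"]}

```bash
mkdir -p pics; ls
python3 - <<'E'
from workcell import monitor, viewer, order, nets
import cv2,numpy as np
s=monitor.sense();print(s)
for n in ("scene","top","wrist"):
    p,d=viewer.snapshot(n);cv2.imwrite(f"pics/{n}0.png",p[:,:,::-1]);c=viewer.get_calibration(n);print(n,c)
    np.savez(f"{n}0.npz",p=p,d=d,K=c["intrinsics"],R=c["R"],t=c["t"])
E
```

```text
pics
{'t': 0.0, 'joints': array([ 1.20451855,  0.41797236, -0.01029075,  1.61420289,  0.00471022,
        1.11068967, -0.05304573]), 'qd': array([-0.00164019,  0.00086116, -0.00015907,  0.00080501,  0.00148557,
        0.00018464, -0.00033376]), 'effort': array([ 1.55640209e-03, -8.64453721e+01,  6.79523684e-01, -4.34903669e+01,
        1.91342889e-02,  7.24368045e-03, -1.47695010e-05]), 'ee_pos': array([ 199.29049392, -591.96700231,  209.04928416]), 'ee_rot': array([ 2.04594084,  0.33645066, -2.04657659]), 'force': array([ 0.94110035,  0.62048825, -0.22003852]), 'ft_torque': array([ 0.0052459 ,  0.00407175, -0.00482716]), 'width': 85.49797424603194}
scene {'intrinsics': array([[390.38714828,   0.        , 257.09251007],
       [  0.        , 390.38714828, 188.25707042],
       [  0.        ,   0.        ,   1.        ]]), 'R': array([[ 0.91671698, -0.39910823,  0.01850914],
       [-0.24123151, -0.58982796, -0.77065578],
       [ 0.31849228,  0.70200825, -0.63698279]]), 't': array([-367.86464423,  219.93451046,  619.8421368 ])}
top {'intrinsics': array([[372.09825257,   0.        , 259.8933019 ],
       [  0.        , 372.09825257, 194.97820497],
       [  0.        ,   0.        ,   1.        ]]), 'R': array([[ 2.40434766e-04, -9.99984227e-01,  5.61136409e-03],
       [-9.93424208e-01, -8.81303058e-04, -1.14488283e-01],
       [ 1.14491423e-01, -5.54693796e-03, -9.93408751e-01]]), 't': array([138.13227941, 450.63593248, 851.12434544])}
wrist {'intrinsics': array([[327.54504358,   0.        , 258.02260109],
       [  0.        , 327.54504358, 194.38134107],
       [  0.        ,   0.        ,   1.        ]]), 'R': array([[ 0.32010279, -0.94738183, -0.00136694],
       [-0.89583345, -0.30315438,  0.32493054],
       [-0.30824768, -0.10278662, -0.9457369 ]]), 't': array([-624.54705009,  -42.84678182,  381.20611073])}
```

View pics/scene0.png

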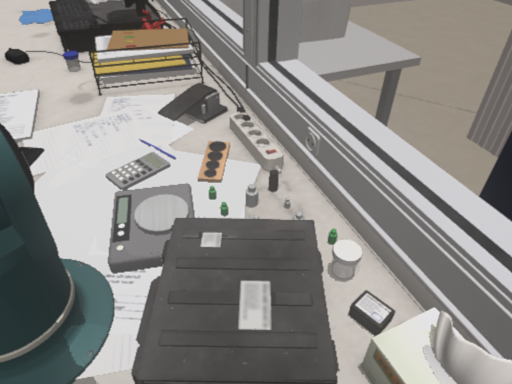

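View pics/top0.png

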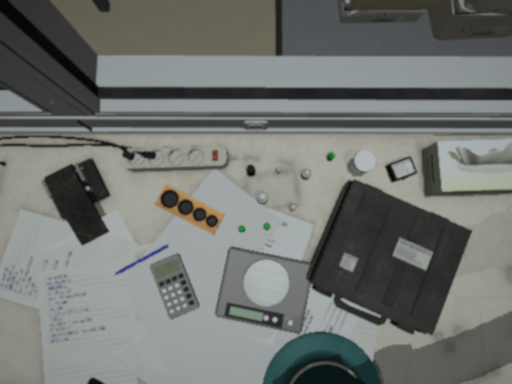

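View pics/wrist0.png

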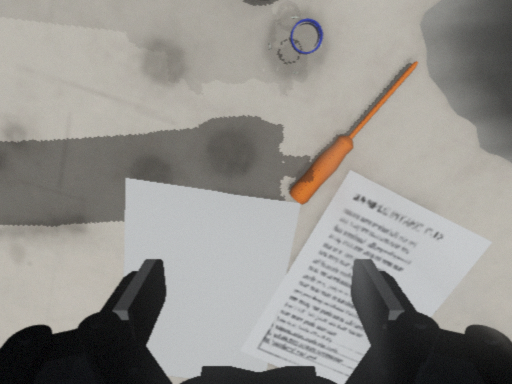

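The top view shows the block at (190,208), with the largest well on the left. The candidate silver weights are at about (263,197), (306,174), (293,206) and (278,170). The vial is at (250,170) and the pot at (363,161). The green look-alikes are at (241,229), (267,226) and (331,156).

```bash
cat > h.py <<'E'
import numpy as np,cv2
def ray(c,pix,z):
    # pixel [row,col] -> world point at height z
    K,R,t=c["K"],c["R"],c["t"]
    v=R.T@np.linalg.inv(K)@np.array([pix[1],pix[0],1.]);o=-R.T@t
    return o+v*(z-o[2])/v[2]
def cloud(c):
    K,R,t=c["K"],c["R"],c["t"];d=c["d"].astype(float)
    r,q=np.mgrid[:d.shape[0],:d.shape[1]]
    P=np.stack([(q-K[0,2])/K[0,0]*d,(r-K[1,2])/K[1,1]*d,d],-1)
    W=(P-t)@R; W[d==0]=np.nan
    return W
E
python3 - <<'E'
from workcell import viewer,nets
import numpy as np,cv2
from h import *
T={"weight_large":45,"weight_medium":35,"weight_small":29,"weight_tiny":20,"well_large":17,"well_medium":17,"well_small":17,"well_tiny":17,"sample_pot":59,"amber_vial":50}
for n in("top","scene"):
    c=np.load(n+"0.npz");W=cloud(c);
    for k,z in T.items():
        a=[(np.round(x["pixel"]).astype(int).tolist(),round(x["conf"],2),np.round(ray(c,x["pixel"],z)[:2]).tolist(),np.round(W[int(x["pixel"][0]),int(x["pixel"][1])]).tolist()) for x in nets.spot_in(n,k)[:4]]
        print(n,k,a)
p=np.load("top0.npz")["p"][:,:,::-1]
cv2.imwrite("pics/topc.png",cv2.resize(p[140:250,140:340],None,fx=4,fy=4,interpolation=cv2.INTER_CUBIC))
p=np.load("scene0.npz")["p"][:,:,::-1]
cv2.imwrite("pics/scenec.png",cv2.resize(p[120:270,190:370],None,fx=4,fy=4,interpolation=cv2.INTER_CUBIC))
E
```

```text
top weight_large [([197, 260], 0.5, [445.0, 138.0], [445.0, 138.0, 53.0])]
top weight_medium [([173, 306], 0.44, [501.0, 30.0], [501.0, 31.0, 39.0])]
top weight_small [([154, 329], 0.59, [548.0, -26.0], [549.0, -27.0, 25.0]), ([229, 242], 0.46, [370.0, 179.0], [370.0, 180.0, 35.0]), ([207, 294], 0.42, [421.0, 59.0], [422.0, 61.0, 33.0])]
top weight_tiny []
top well_large [([199, 172], 0.65, [442.0, 347.0], [442.0, 351.0, 10.0])]
top well_medium [([207, 182], 0.48, [424.0, 322.0], [426.0, 324.0, 10.0])]
top well_small [([213, 198], 0.53, [409.0, 285.0], [411.0, 288.0, 8.0])]
top well_tiny []
top sample_pot [([162, 361], 0.93, [523.0, -93.0], [523.0, -90.0, 61.0])]
top amber_vial []
scene weight_large [([197, 253], 0.59, [437.0, 104.0], [444.0, 120.0, 31.0])]
scene weight_medium [([215, 299], 0.64, [506.0, 30.0], [502.0, 27.0, 42.0])]
scene weight_small [([210, 222], 0.45, [371.0, 107.0], [373.0, 119.0, 19.0])]
scene weight_tiny [([259, 342], 0.55, [531.0, -89.0], [507.0, -113.0, 59.0]), ([200, 284], 0.44, [506.0, 98.0], [516.0, 119.0, 1.0])]
scene well_large [([149, 217], 0.53, [438.0, 340.0], [440.0, 354.0, 7.0]), ([214, 298], 0.33, [514.0, 48.0], [499.0, 29.0, 41.0])]
scene well_medium [([154, 212], 0.47, [420.0, 324.0], [419.0, 331.0, 15.0])]
scene well_small [([216, 298], 0.62, [512.0, 44.0], [498.0, 27.0, 38.0]), ([165, 212], 0.51, [406.0, 278.0], [409.0, 292.0, 7.0])]
scene well_tiny [([174, 212], 0.66, [393.0, 247.0], [396.0, 261.0, 8.0]), ([256, 344], 0.28, [541.0, -83.0], [515.0, -110.0, 58.0])]
scene sample_pot [([258, 342], 0.74, [510.0, -113.0], [509.0, -112.0, 59.0])]
scene amber_vial [([179, 275], 0.61, [501.0, 136.0], [509.0, 154.0, 35.0])]
```

View pics/topc.png

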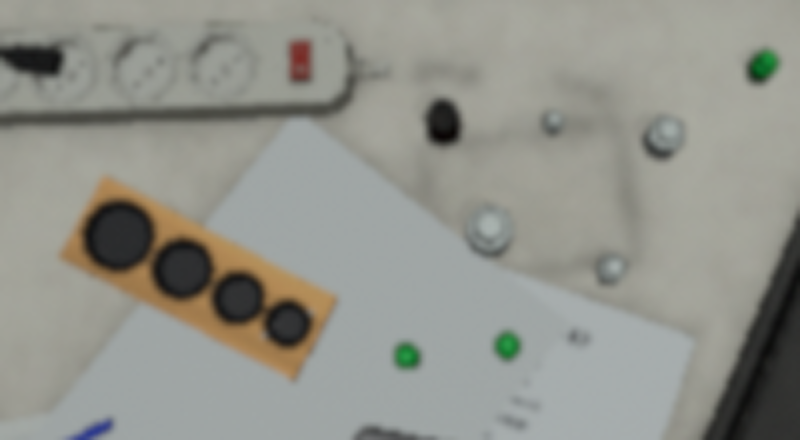

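View pics/scenec.png

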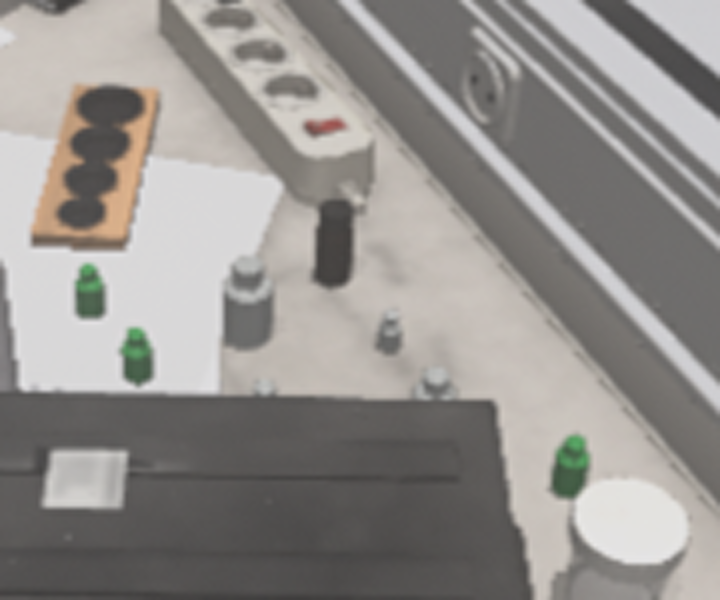

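Run:
```python
import numpy as np
from h import *
from scipy.spatial.transform import Rotation as Ro
c=np.load("top0.npz");W=cloud(c)
P={"large":(197,262,51),"medium":(172,306.75,41),"small":(205.75,293.2,34),"tiny":(169.75,278.2,25),
"wl":(198.5,169.5,17.5),"wm":(207,185.5,17.5),"ws":(214.25,199.5,17.5),"wt":(220.75,212,17.5)}
for k,(r,q,z) in P.items():
    r0,q0=int(r+.5),int(q+.5)
    print(k,ray(c,(r,q),z)[:2].round(1),"max z nearby",np.nanmax(W[r0-3:r0+4,q0-3:q0+4,2]).round(1))
# scene knob tops
s=np.load("scene0.npz")
for k,(x,y,z) in {"large":(247,262,51),"medium":(435,371,41),"tiny":(391,314,25),"small":(264,384,34),"wl":(111,105,17.5),"wm":(99,142,17.5),"ws":(90,179,17.5),"wt":(81,211,17.5),"vial":(336,205,50)}.items():
    print("scene",k,ray(s,(120+y/4,190+x/4),z)[:2].round(1))
R=Ro.from_rotvec([ 2.04594084,  0.33645066, -2.04657659]).as_matrix();print(R.round(3))
w=np.load("wrist0.npz");o=-w["R"].T@w["t"];print(o, R.T@(o-np.array([199.3,-592,209])), (R.T@w["R"].T).round(2))
```

```text
large [443.  133.7] max z nearby 54.1
medium [502.8  29.2] max z nearby 43.3
small [424.4  60.9] max z nearby 37.0
tiny [511.   94.9] max z nearby 28.5
wl [442.9 352.7] max z nearby 12.3
wm [422.7 314.4] max z nearby 13.7
ws [405.5 280.9] max z nearby 18.0
wt [390.2 251.2] max z nearby 20.3
scene large [446.1 133.6]
scene medium [504.1  30.6]
scene tiny [512.8  93.4]
scene small [424.9  61.2]
scene wl [443.9 350.1]
scene wm [423.5 313.9]
scene ws [406.1 279.3]
scene wt [391.3 251.3]
scene vial [511.7 162.1]
[[-0.     0.319 -0.948]
 [ 0.001 -0.948 -0.319]
 [-1.    -0.001  0.   ]]
[ 279.04157541 -565.4908302   373.58919083] [-1.64598437e+02  1.13564093e-01 -8.40142735e+01] [[ 0.   -0.32  0.95]
 [ 1.    0.    0.  ]
 [-0.    0.95  0.32]]
```

>>> apply_moves(
  series=[
    [0,-0.02,-0.03,0,0,0,0],
    [0,-0.03,-0.052,0,0,0,0],
    [0,-0.03,-0.052,0,0,0,0],
    [0,-0.035,-0.05,0,0,0,0],
    [0,-0.04,-0.04,0,0,0,0],
    [0,-0.05,-0.03,0,0,0,0],
    [0,-0.05,-0.025,0,0,0,0],
    [0,-0.05,-0.025,0,0,0,0],
  ],
  squeeze=40,
)

```text
t: 2.15
ee_pos: [390.3, -204.4, 209.9]
ee_rot: [2.046, 0.335, -2.045]
force: [1.2, 0.3, 0.3]
width: 85.4
```

>>> apply_moves(
  series=[
    [0,-0.055,-0.025,0,0,0,0],
    [0,-0.055,-0.025,0,0,0,0],
    [0,-0.055,-0.025,0,0,0,0],
    [0,-0.055,-0.025,0,0,0,0],
    [0,-0.055,-0.025,0,0,0,0],
    [0,-0.03,-0.015,-0.15,0,0,0],
    [0,0,0,-0.15,0,0,0],
    [0,0,0,-0.15,0,0,0],
  ],
)

```text
t: 3.15
ee_pos: [425.5, 128.0, 209.7]
ee_rot: [1.763, 0.726, -1.763]
force: [-0.2, -0.7, -0.5]
width: 85.4
```

>>> apply_moves(
  series=[
    [0,0,0,-0.15,0,0,0.3],
    [0,0,0,-0.163,0,0,0.3],
    [0,0,0,0,0,0,0.3],
  ],
)

```text
t: 3.52
ee_pos: [425.6, 127.4, 209.8]
ee_rot: [1.556, 0.94, -1.556]
force: [-0.2, 0.4, 0.1]
width: 60.1
```

```bash
cat >> h.py <<'E'
from scipy.spatial.transform import Rotation as Ro
def delta(target,yaw=None):
    from workcell import monitor
    s=monitor.sense();R=Ro.from_rotvec(s["ee_rot"]).as_matrix()
    print("t",round(s["t"],2),"pos",s["ee_pos"].round(1),"x",R[:,0].round(4),"yawy",np.degrees(np.arctan2(R[1,1],R[0,1])).round(2),"w",round(s["width"],1),"F",s["force"].round(1))
    if target is not None: print("tool delta",(R.T@(np.array(target)-s["ee_pos"])).round(1))
def snap(name,tag):
    from workcell import viewer
    c=viewer.get_calibration(name);p,d=viewer.snapshot(name);cv2.imwrite(f"pics/{name}{tag}.png",p[:,:,::-1])
    np.savez(f"{name}{tag}.npz",p=p,d=d,K=c["intrinsics"],R=c["R"],t=c["t"])
E
python3 - <<'E'
from h import *
delta((465,190,209)); snap("wrist","1")
E
```

```text
t 3.52 pos [425.6 127.4 209.8] x [ 1.e-04  0.e+00 -1.e+00] yawy -27.73 w 60.1 F [-0.2  0.4  0.1]
tool delta [  0.8   5.7 -73.7]
```

View pics/wrist1.png

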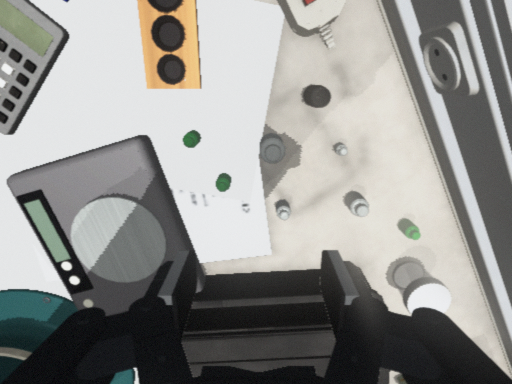

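The wrist view has large at (272,149), medium at (358,204), small at (284,210) and tiny at (341,148). The vial is at (316,96), the green look-alikes at (192,138), (223,182) and (412,230), and the block wells at the top. The steel weights are told apart by size, and by being grey rather than green.

Run:
```python
from h import *
p=np.load("wrist1.npz")["p"][:,:,::-1]
cv2.imwrite("pics/w1c.png",cv2.resize(p[110:240,240:400],None,fx=5,fy=5,interpolation=cv2.INTER_CUBIC)[:600])
cv2.imwrite("pics/w1d.png",cv2.resize(p[0:100,120:240],None,fx=6,fy=6,interpolation=cv2.INTER_CUBIC))
```

```text
(no output)
```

View pics/w1c.png

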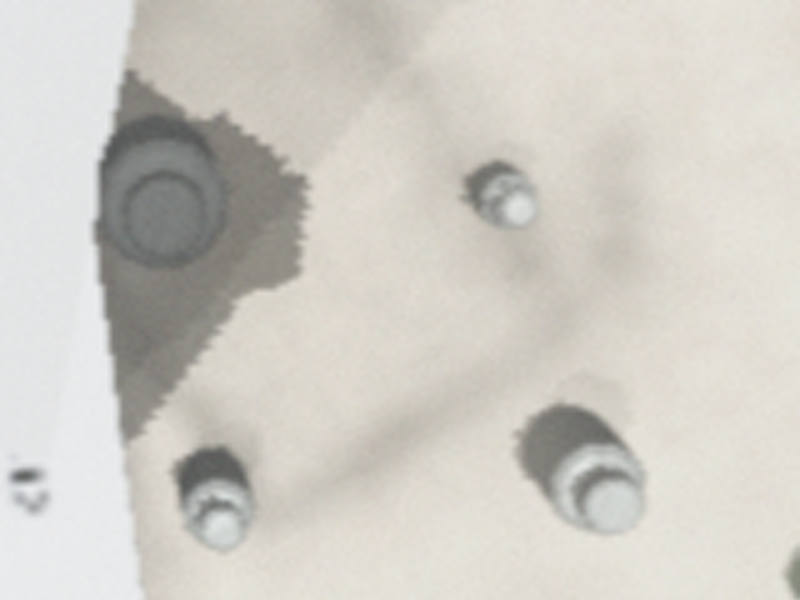

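View pics/w1d.png

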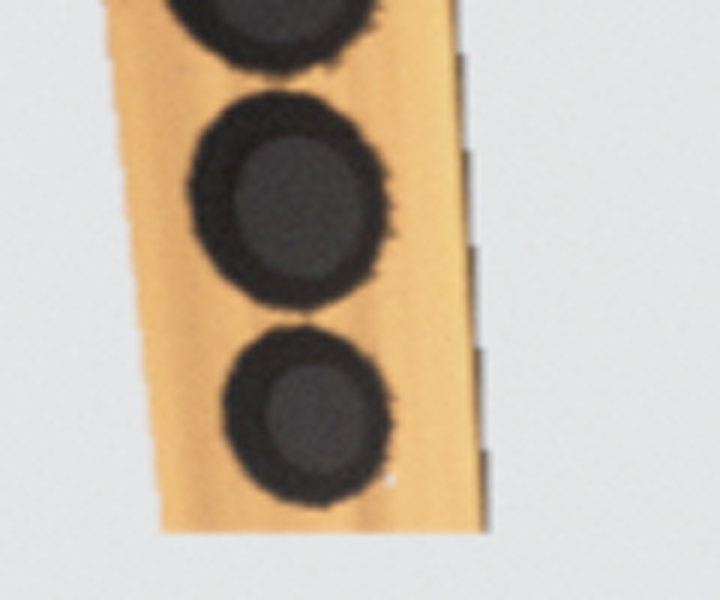

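Run:
```python
from h import *
c=np.load("wrist1.npz")
for k,(x,y,z) in {"large":(163,212,48),"medium":(611,500,38.5),"tiny":(517,208,23.5),"small":(222,524,32)}.items():
    print(k,ray(c,(110+y/5-.4,240+x/5-.4),z)[:2].round(1))
for k,(x,y,z) in {"ws floor":(302,206,8.5),"wt floor":(317,415,8.5),"ws rim":(288,200,17.),"wt rim":(307,415,17.)}.items():
    print(k,ray(c,(y/6-.4,120+x/6-.4),z)[:2].round(1))
```

```text
large [446.4 135.8]
medium [504.2  30.9]
tiny [513.3  96.1]
small [425.1  62.9]
ws floor [407.2 283.6]
wt floor [391.7 254.6]
ws rim [407.  283.5]
wt rim [391.9 254.2]
```

>>> apply_moves(
  series=[
    [0.02,0.0145,-0.0168,0,0,0,0.35],
    [0.06,0,0,0,0,0,0.35],
    [0.05,0,0,0,0,0,0.35],
    [0,0,0,0,0,0,0.35],
  ],
)

```text
t: 4.08
ee_pos: [444.2, 135.4, 77.6]
ee_rot: [1.553, 0.942, -1.563]
force: [1.0, 0.3, 0.9]
width: 55.7
```

Run:
```python
from h import *
delta((446.2,135.5,13)); snap("wrist","2")
```

```text
t 4.08 pos [444.2 135.4  77.6] x [-5.8e-03 -5.0e-04 -1.0e+00] yawy -27.82 w 55.7 F [1.  0.3 0.9]
tool delta [64.5  2.  -1.2]
```

View pics/wrist2.png

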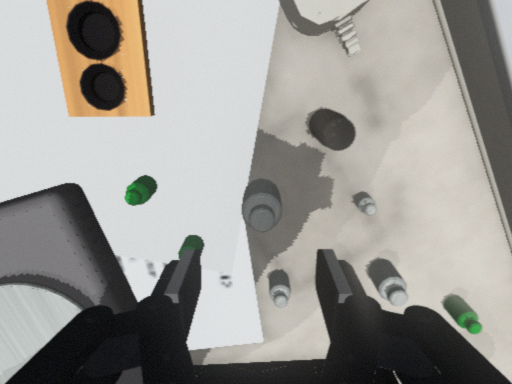

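Run:
```python
from h import *
c=np.load("wrist2.npz")
for k,(x,y,z) in {"large":(262,217,48),"medium":(397.5,297,38.5),"tiny":(369,207.5,23.5),"small":(280,299,32)}.items():
    print(k,ray(c,(y,x),z)[:2].round(1))
```

```text
large [447.4 135.8]
medium [504.3  29.5]
tiny [513.8  97.6]
small [425.2  63.3]
```

>>> apply_moves(
  series=[
    [0.03,0,0,0,0,0,0.35],
    [0.025,0,0,0,0,0,0.35],
    [0.009,0,0,0,0,0,0.35],
    [0,0,0,0,0,0,0.35],
  ],
)

```text
t: 4.62
ee_pos: [447.0, 135.9, 17.0]
ee_rot: [1.557, 0.94, -1.555]
force: [0.3, -0.9, 0.6]
width: 55.4
```

>>> apply_moves(
  series=[
    [0,0,0,0,0,0,0.75],
    [0,0,0,0,0,0,0.75],
    [0,0,0,0,0,0,0.75],
    [0,0,0,0,0,0,0.75],
  ],
  squeeze=40,
)

```text
t: 5.12
ee_pos: [446.2, 135.6, 15.8]
ee_rot: [1.556, 0.941, -1.555]
force: [0.5, -0.4, 0.8]
width: 21.3
```

Run:
```python
from h import *
delta(None); snap("wrist","3");snap("scene","3")
p=cv2.imread("pics/scene3.png")
cv2.imwrite("pics/scene3c.png",cv2.resize(p[120:270,190:370],None,fx=4,fy=4,interpolation=cv2.INTER_CUBIC))
```

```text
t 5.12 pos [446.2 135.6  15.8] x [ 1.e-04  1.e-04 -1.e+00] yawy -27.68 w 21.3 F [ 0.5 -0.4  0.8]
```

View pics/wrist3.png

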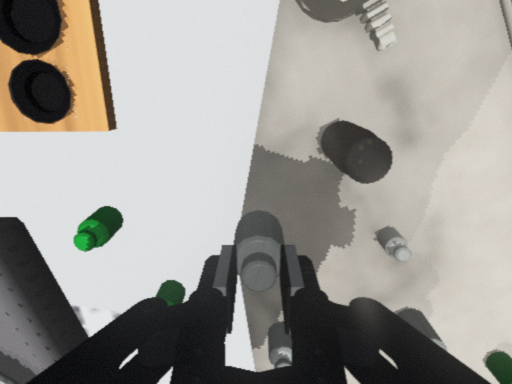

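View pics/scene3c.png

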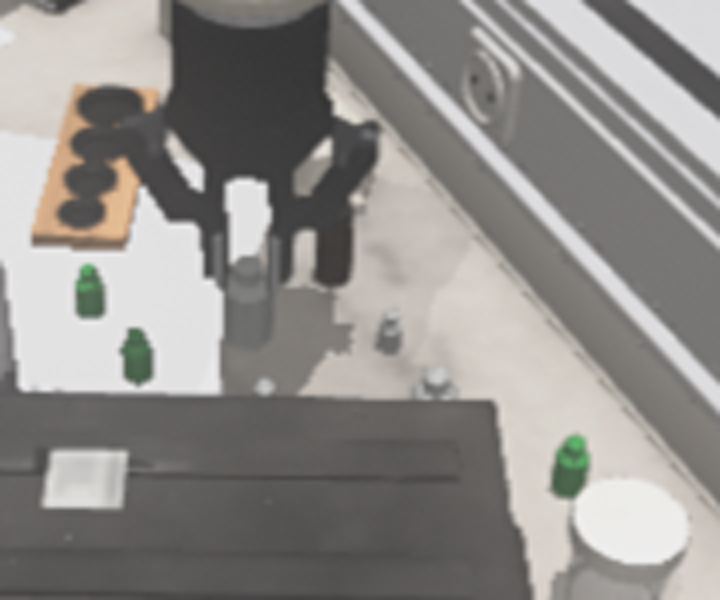

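Run:
```python
from h import *
c=np.load("wrist3.npz");W=cloud(c)
for r in (245,255,265,280,300):
    print(r,[W[r,q].round(0).tolist() for q in (218,228,240,258,275,287,296)])
s=np.load("scene3.npz");W=cloud(s)
for y in (230,240,250,260,270,276,282,290,300):
    print(y,[W[120+y//4,190+x//4].round(0).tolist() for x in (215,222,248,272,280,288)])
```

```text
245 [[421.0, 138.0, 2.0], [439.0, 152.0, 41.0], [442.0, 146.0, 35.0], [451.0, 144.0, 38.0], [458.0, 140.0, 38.0], [464.0, 139.0, 42.0], [462.0, 115.0, -1.0]]
255 [[433.0, 150.0, 43.0], [440.0, 152.0, 51.0], [440.0, 142.0, 37.0], [450.0, 142.0, 45.0], [456.0, 135.0, 39.0], [463.0, 139.0, 51.0], [467.0, 138.0, 51.0]]
265 [[437.0, 153.0, 60.0], [440.0, 151.0, 60.0], [438.0, 138.0, 38.0], [449.0, 140.0, 50.0], [455.0, 134.0, 45.0], [462.0, 140.0, 60.0], [466.0, 138.0, 60.0]]
280 [[438.0, 153.0, 72.0], [441.0, 150.0, 69.0], [420.0, 110.0, 1.0], [445.0, 133.0, 50.0], [452.0, 130.0, 50.0], [462.0, 140.0, 71.0], [465.0, 139.0, 71.0]]
300 [[439.0, 152.0, 84.0], [439.0, 145.0, 75.0], [414.0, 98.0, 3.0], [423.0, 90.0, 0.0], [432.0, 85.0, -1.0], [459.0, 135.0, 75.0], [464.0, 140.0, 84.0]]
230 [[426.0, 132.0, 81.0], [430.0, 131.0, 80.0], [481.0, 214.0, 5.0], [453.0, 118.0, 83.0], [456.0, 114.0, 85.0], [460.0, 115.0, 83.0]]
240 [[428.0, 137.0, 69.0], [430.0, 131.0, 72.0], [478.0, 206.0, 3.0], [453.0, 118.0, 75.0], [459.0, 121.0, 71.0], [464.0, 121.0, 70.0]]
250 [[428.0, 139.0, 62.0], [430.0, 132.0
[... 212 characters left out ...]
462.0, 118.0, 59.0]]
270 [[428.0, 139.0, 49.0], [430.0, 131.0, 54.0], [445.0, 129.0, 51.0], [453.0, 118.0, 57.0], [459.0, 120.0, 53.0], [464.0, 120.0, 52.0]]
276 [[428.0, 137.0, 44.0], [430.0, 132.0, 48.0], [444.0, 126.0, 48.0], [455.0, 120.0, 49.0], [459.0, 120.0, 48.0], [464.0, 119.0, 47.0]]
282 [[445.0, 181.0, 3.0], [430.0, 133.0, 44.0], [444.0, 126.0, 45.0], [454.0, 119.0, 47.0], [459.0, 119.0, 46.0], [463.0, 119.0, 45.0]]
290 [[443.0, 175.0, 2.0], [430.0, 132.0, 40.0], [445.0, 128.0, 38.0], [455.0, 120.0, 41.0], [479.0, 162.0, 1.0], [484.0, 162.0, -1.0]]
300 [[438.0, 164.0, 3.0], [443.0, 164.0, 1.0], [442.0, 123.0, 35.0], [458.0, 126.0, 27.0], [476.0, 154.0, -1.0], [480.0, 152.0, -1.0]]
```

Run:
```python
import cv2
p=cv2.imread("pics/wrist3.png")
cv2.imwrite("pics/w3c.png",cv2.resize(p[190:340,190:330],None,fx=4,fy=4,interpolation=cv2.INTER_CUBIC))
```

```text
(no output)
```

View pics/w3c.png

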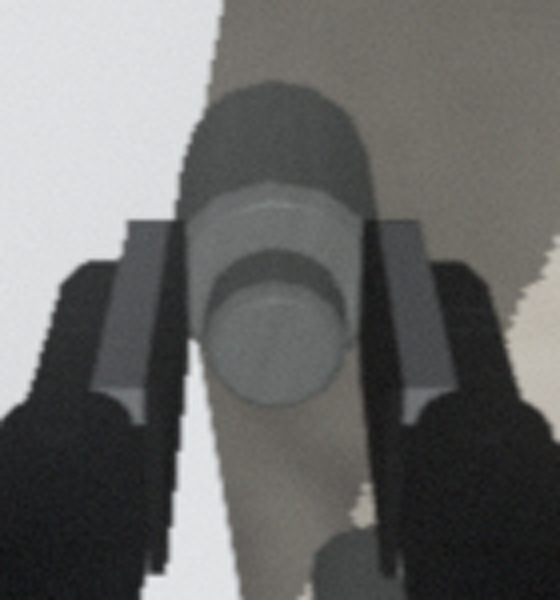

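Run:
```python
from h import *
T={0:([199.3,-592,209.0],[2.04594084,0.33645066,-2.04657659]),1:([425.6,127.4,209.8],[1.556,.94,-1.556]),2:([444.2,135.4,77.6],[1.553,.942,-1.563]),3:([446.2,135.6,15.8],[1.556,.941,-1.555])}
for i,(p,r) in T.items():
    c=np.load(f"wrist{i}.npz");W=cloud(c);R=Ro.from_rotvec(r).as_matrix()
    L=(W-np.array(p))@R  # tool coords
    m=(np.abs(L[...,2])<14)&(np.abs(L[...,1])<62)&(L[...,0]>-70)&(L[...,0]<5)&(W[...,2]>8)
    if i==3: m&=(np.abs(L[...,1])>12)
    a=L[m];print(i,m.sum(), "max x (tip)",[a[a[:,1]<0,0].max().round(1) if (a[:,1]<0).any() else None, a[a[:,1]>0,0].max().round(1) if (a[:,1]>0).any() else None])
    for side in(-1,1):
        b=a[a[:,1]*side>0]; b=b[np.argsort(-b[:,0])][:200:25]; print(b.round(0).tolist())
```

```text
0 5360 max x (tip) [np.float64(-34.3), np.float64(-34.5)]
[[-34.0, -43.0, 0.0], [-36.0, -42.0, 2.0], [-37.0, -42.0, 5.0], [-38.0, -42.0, -10.0], [-39.0, -42.0, -2.0], [-39.0, -48.0, -11.0], [-40.0, -46.0, -11.0], [-40.0, -47.0, -11.0]]
[[-34.0, 43.0, 0.0], [-36.0, 43.0, 2.0], [-37.0, 43.0, 6.0], [-38.0, 43.0, 4.0], [-39.0, 43.0, -6.0], [-39.0, 43.0, 2.0], [-40.0, 43.0, -5.0], [-40.0, 43.0, -1.0]]
1 5250 max x (tip) [np.float64(-26.2), np.float64(-26.8)]
[[-26.0, -30.0, 6.0], [-28.0, -30.0, 4.0], [-30.0, -29.0, -3.0], [-31.0, -36.0, -11.0], [-32.0, -29.0, -9.0], [-32.0, -34.0, -11.0], [-33.0, -29.0, -0.0], [-34.0, -30.0, -10.0]]
[[-27.0, 30.0, -2.0], [-28.0, 30.0, -7.0], [-30.0, 33.0, -11.0], [-31.0, 35.0, -11.0], [-31.0, 34.0, -11.0], [-32.0, 30.0, 5.0], [-33.0, 30.0, 8.0], [-33.0, 41.0, -7.0]]
2 5260 max x (tip) [np.float64(-25.0), np.float64(-25.3)]
[[-25.0, -28.0, -6.0], [-28.0, -27.0, -1.0], [-29.0, -27.0, 9.0], [-30.0, -27.0, 1.0], [-31.0, -27.0, 5.0], [-31.0, -28.0, -4.0], [-32.0, -27.0, -3.0], [-33.0, -27.0, -10.0]]
[[-25.0, 28.0, 1.0], [-28.0, 28.0, 6.0], [-29.0, 30.0, -11.0], [-30.0, 32.0, -11.0], [-31.0, 28.0, -6.0], [-32.0, 28.0, -11.0], [-32.0, 32.0, -11.0], [-33.0, 28.0, -9.0]]
3 3955 max x (tip) [np.float64(3.9), np.float64(4.9)]
[[4.0, -13.0, -2.0], [-26.0, -15.0, -11.0], [-28.0, -19.0, -7.0], [-30.0, -14.0, -11.0], [-31.0, -13.0, -11.0], [-32.0, -20.0, -7.0], [-33.0, -23.0, -7.0], [-34.0, -19.0, -7.0]]
[[5.0, 13.0, -4.0], [-4.0, 14.0, -2.0], [-26.0, 17.0, -11.0], [-27.0, 13.0, -11.0], [-29.0, 14.0, -11.0], [-30.0, 21.0, -7.0], [-31.0, 13.0, -12.0], [-32.0, 21.0, -7.0]]
```

The closed fingers stand at z≈40 mm, above the shoulder of the weight. The real fingertips are about 22 mm behind the reported TCP, so no grip was made. I'll reopen, go lower and allow for that offset.

>>> apply_moves(
  series=[
    [0,0,0,0,0,0,0.4],
    [0,0,0,0,0,0,0.4],
    [0,0,0,0,0,0,0.4],
    [0.008,0,0,0,0,0,0.4],
    [0.008,0,0,0,0,0,0.4],
    [0.006,0,0,0,0,0,0.4],
    [0,0,0,0,0,0,0.4],
  ],
)

```text
t: 6.1
ee_pos: [445.8, 135.7, -6.9]
ee_rot: [1.555, 0.941, -1.556]
force: [0.7, 0.5, -0.3]
width: 51.0
```

>>> apply_moves(
  series=[
    [0,0,0,0,0,0,0.75],
    [0,0,0,0,0,0,0.75],
    [0,0,0,0,0,0,0.75],
    [0,0,0,0,0,0,0.75],
  ],
)

```text
t: 6.6
ee_pos: [446.4, 135.7, -6.0]
ee_rot: [1.556, 0.94, -1.555]
force: [-1.5, -0.7, 6.6]
width: 26.9
```

Run:
```python
from h import *
delta(None); snap("wrist","4")
p=cv2.imread("pics/wrist4.png")
cv2.imwrite("pics/w4c.png",cv2.resize(p[190:384,170:370],None,fx=3,fy=3,interpolation=cv2.INTER_CUBIC))
```

```text
t 6.6 pos [446.4 135.7  -6. ] x [ 4.e-04  1.e-04 -1.e+00] yawy -27.68 w 26.9 F [-1.5 -0.7  6.6]
```

View pics/w4c.png

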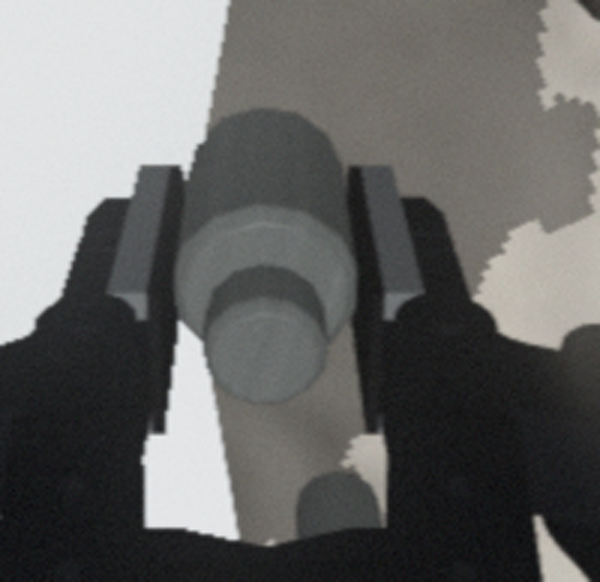

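>>> apply_moves(
  series=[
    [-0.02,0,0,0,0,0,0.75],
    [-0.04,0,0,0,0,0,0.75],
    [0,-0.01,-0.02,0,0,0,0.75],
    [0,-0.02,-0.038,0,0,0,0.75],
    [0,-0.023,-0.042,0,0,0,0.75],
    [0,-0.023,-0.042,0,0,0,0.75],
    [0,-0.0173,-0.032,0,0,0,0.75],
    [0,-0.01,-0.018,0,0,0,0.75],
  ],
)

```text
t: 7.65
ee_pos: [443.3, 355.3, 53.6]
ee_rot: [1.554, 0.942, -1.555]
force: [0.6, -0.4, -1.3]
width: 26.5
```

>>> apply_moves(
  series=[
    [0,0,0,0,0,0,0.75],
    [0,0,0,0,0,0,0.75],
  ],
)

```text
t: 7.9
ee_pos: [444.2, 352.3, 53.5]
ee_rot: [1.555, 0.939, -1.557]
force: [0.1, -0.9, -2.3]
width: 26.4
```

Run:
```python
from h import *
delta((444.2,353.6,2.5)); snap("wrist","5"); snap("scene","5"); snap("top","5")
```

```text
t 7.9 pos [444.2 352.3  53.5] x [-3.e-04 -9.e-04 -1.e+00] yawy -27.73 w 26.4 F [ 0.1 -0.9 -2.3]
tool delta [51.  -0.6 -1.2]
```

View pics/wrist5.png

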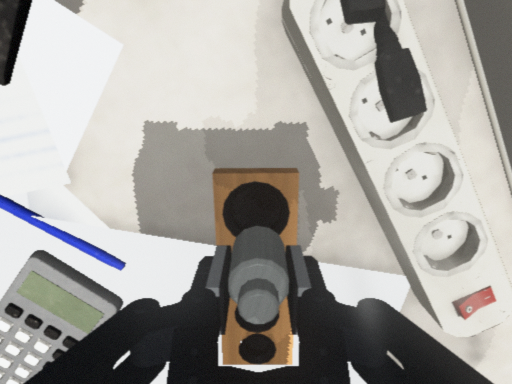

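View pics/scene5.png

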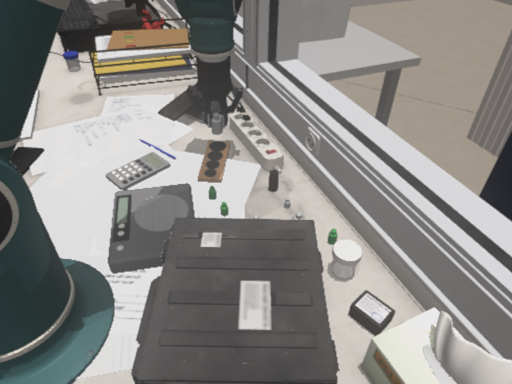

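Run:
```python
from h import *
c=np.load("wrist5.npz")
p=c["p"]
g=p[170:384,205:310].max(2)
print("col extents dark at rows:")
for r in (190,195,200,205,210,215,220,225,230):
    row=p[r,200:315].max(1)<45; q=np.where(row)[0]; print(r,q.min()+200,q.max()+200, row.sum())
W=cloud(c)
for cand in [(212,255.5),(213,255.5),(214,255.5)]: print(ray(c,cand,17.5).round(1))
print("tiny",ray(c,(348,257),17.5).round(1))
print(p[182:184,250:260].max(2))
cv2.imwrite("pics/w5c.png",cv2.resize(p[160:380,190:330,::-1],None,fx=4,fy=2.7,interpolation=cv2.INTER_CUBIC))
```

```text
col extents dark at rows:
190 235 277 43
195 230 281 52
200 226 285 60
205 225 286 62
210 224 287 64
215 224 287 64
220 225 286 62
225 226 284 58
230 231 281 20
[444.2 355.5  17.5]
[443.9 354.8  17.5]
[443.5 354.2  17.5]
tiny [392.5 255.   17.5]
[[82 72 53 49 44 43 45 54 56 62]
 [40 39 41 36 33 36 35 28 40 38]]
```

View pics/w5c.png

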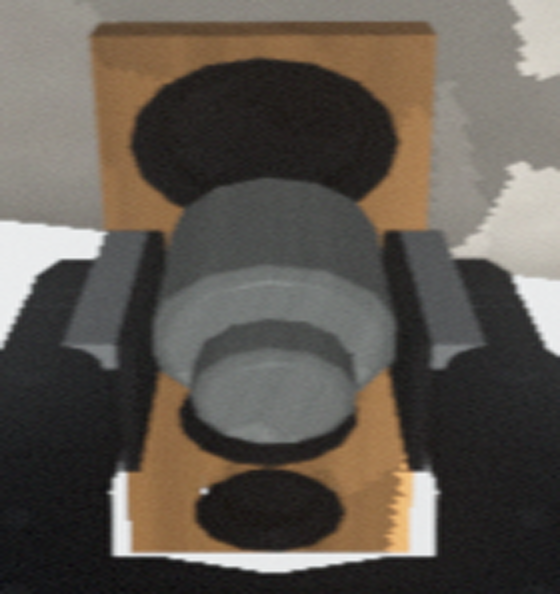

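>>> apply_moves(
  series=[
    [0.02,-0.001,-0.0018,0,0,0,0.75],
    [0.015,0,0,0,0,0,0.75],
    [0.008,0,0,0,0,0,0.75],
    [0.004,0,0,0,0,0,0.75],
    [0.002,0,0,0,0,0,0.75],
    [0,0,0,0,0,0,0.75],
  ],
)

```text
t: 8.8
ee_pos: [443.9, 355.8, 4.9]
ee_rot: [1.556, 0.941, -1.555]
force: [0.4, -0.1, -2.1]
width: 26.7
```

Run:
```python
from h import *
delta((444.2,353.6,2.5)); snap("wrist","6");snap("scene","6")
p=cv2.imread("pics/wrist6.png");q=cv2.imread("pics/scene6.png")
cv2.imwrite("pics/w6c.png",np.hstack([cv2.resize(p[160:360,170:340],(425,500),interpolation=cv2.INTER_CUBIC),cv2.resize(q[80:180,170:240],(350,500),interpolation=cv2.INTER_CUBIC)]))
```

```text
t 8.8 pos [443.9 355.8   4.9] x [ 2.e-04  2.e-04 -1.e+00] yawy -27.67 w 26.7 F [ 0.4 -0.1 -2.1]
tool delta [2.4 1.3 1.8]
```

View pics/w6c.png

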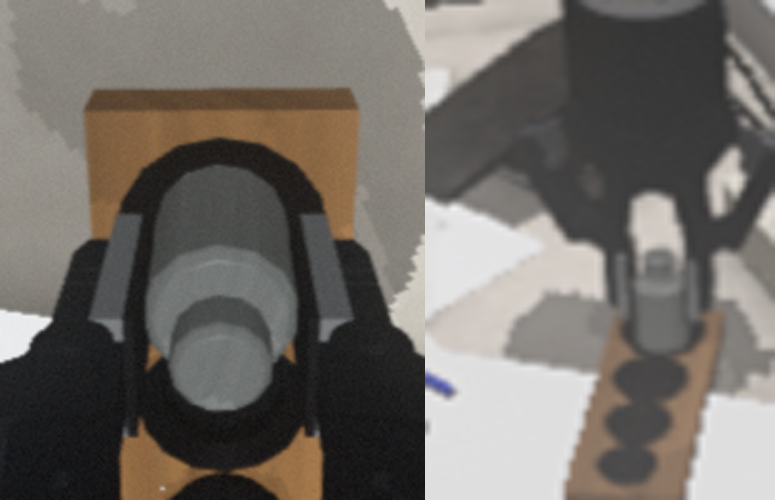

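>>> apply_moves(
  series=[
    [0.002,0,0,0,0,0,0.75],
    [0,0,0,0,0,0,0.55],
    [0,0,0,0,0,0,0.5],
    [0,0,0,0,0,0,0.5],
    [-0.02,0,0,0,0,0,0.5],
    [-0.05,0,0,0,0,0,0.5],
    [-0.04,0,0,0,0,0,0.5],
  ],
)

```text
t: 9.78
ee_pos: [443.8, 356.1, 115.7]
ee_rot: [1.556, 0.941, -1.554]
force: [-0.2, 0.1, -0.4]
width: 42.9
```

Run:
```python
from h import *
delta((504.2,30.6,60)); snap("wrist","7")
```

```text
t 9.78 pos [443.8 356.1 115.7] x [ 9.e-04  1.e-03 -1.e+00] yawy -27.65 w 42.9 F [-0.2  0.1 -0.4]
tool delta [ 55.4 204.5 260.4]
```

View pics/wrist7.png

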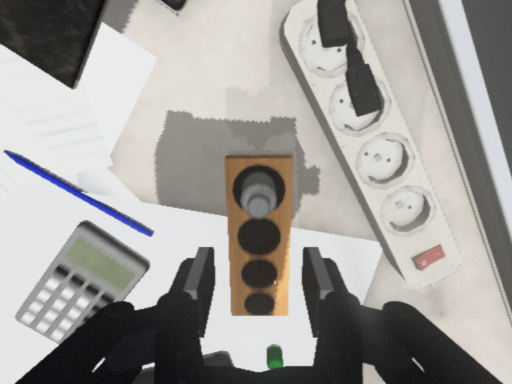

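Run:
```python
from h import *
c=np.load("wrist7.npz");W=cloud(c);p=c["p"]
print("knob",ray(c,(206.5,260.5),57).round(1),"depth z",W[206,260].round(1), "vs expected top 59.5")
m=((p.max(2)<48)).astype(np.uint8);m[:, :222]=0;m[:,298:]=0;m[:160]=0;m[318:]=0
n,l,st,ce=cv2.connectedComponentsWithStats(m)
for i in range(1,n):
    if st[i,4]>150: print(st[i],ce[i].round(1),ray(c,(st[i,1]+st[i,3]/2-.5,st[i,0]+st[i,2]/2-.5),17.5)[:2].round(1))
```

```text
knob [444.8 353.4  57. ] depth z [444.9 354.5  58.6] vs expected top 59.5
[234 166  50  38 553] [258.3 180.8] [445.7 358.2]
[239 220  40  34 982] [258.9 236. ] [423.3 315.4]
[243 261  33  25 420] [257.8 272.4] [406.5 282.2]
```

>>> apply_moves(
  series=[
    [0,0.0145,0.0184,0,0,0,0.5],
    [0,0.034,0.043,0,0,0,0.5],
    [0,0.034,0.043,0,0,0,0.5],
    [0,0.034,0.043,0,0,0,0.5],
    [0,0.034,0.043,0,0,0,0.5],
    [0,0.034,0.043,0,0,0,0.5],
    [0,0.02,0.027,0,0,0,0.5],
    [0.02,0,0,0,0,0,0.5],
  ],
)

```text
t: 10.82
ee_pos: [505.4, 27.2, 94.3]
ee_rot: [1.56, 0.935, -1.556]
force: [0.4, 0.7, 0.1]
width: 42.8
```

>>> apply_moves(
  series=[
    [0.02,0,0,0,0,0,0.5],
    [0,0,0,0,0,0,0.5],
  ],
)

```text
t: 11.08
ee_pos: [503.5, 30.2, 72.7]
ee_rot: [1.555, 0.942, -1.556]
force: [0.4, 0.5, 1.1]
width: 42.7
```

Run:
```python
from h import *
delta((504.2,30.4,-8)); snap("wrist","8")
```

```text
t 11.07 pos [503.5  30.2  72.7] x [-1.3e-03  2.0e-04 -1.0e+00] yawy -27.66 w 42.7 F [0.4 0.5 1.1]
tool delta [80.7  0.7 -0.5]
```

View pics/wrist8.png

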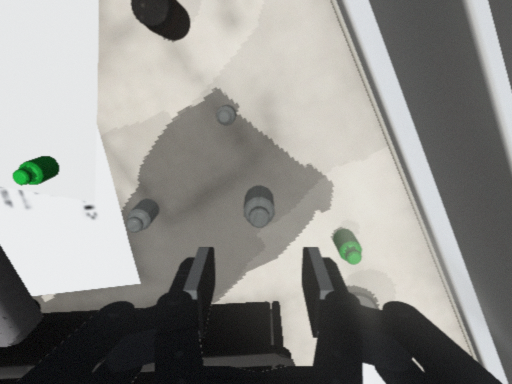

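Run:
```python
from h import *
c=np.load("top0.npz");W=cloud(c)
R=np.array([[0,.885,-.465],[0,-.465,-.885],[-1,0,0]])
m=(W[...,2]>60)&(W[...,2]<150)&(W[...,0]<560)&(W[...,0]>250)&(W[...,1]<10)&(W[...,1]>-250)
P=W[m]
L=(P-np.array([504,30.4,0]))@R
i=np.argsort(np.hypot(np.maximum(abs(L[:,1])-60,0),L[:,2]))[:8]
print(P[i].round(0),L[i].round(0))
print("small:",)
L=(P-np.array([425,62,0]))@R
i=np.argsort(np.hypot(np.maximum(abs(L[:,1])-60,0),L[:,2]))[:5]
print(P[i].round(0),L[i].round(0))
c=np.load("wrist8.npz");print("med",ray(c,(215,260),38.5).round(1),"tiny",ray(c,(118,225.5),23.5).round(1),"small",ray(c,(222,134),32).round(1))
W=cloud(c);print(W[310,[150,230,260]].round(0))
```

```text
[[529. -77.  61.]
 [536. -79.  62.]
 [534. -79.  60.]
 [532. -79.  60.]
 [530. -79.  61.]
 [459. -44.  68.]
 [473. -51.  68.]
 [523. -77.  61.]] [[-61.  72.  83.]
 [-62.  80.  82.]
 [-60.  78.  83.]
 [-60.  76.  84.]
 [-61.  74.  85.]
 [-68.  -5.  86.]
 [-68.  10.  86.]
 [-61.  66.  86.]]
small:
[[448. -39.  68.]
 [452. -41.  69.]
 [432. -32.  69.]
 [437. -34.  68.]
 [441. -37.  68.]] [[-68.  67.  79.]
 [-69.  72.  78.]
 [-69.  50.  80.]
 [-68.  55.  80.]
 [-68.  60.  80.]]
med [505.4  30.8  38.5] tiny [514.   94.8  23.5] small [425.7  63.6  32. ]
[[473.  54. 140.]
 [439. -44.  11.]
 [462. -53.  14.]]
```

>>> apply_moves(
  series=[
    [0.03,0.001,-0.0006,0,0,0,0.5],
    [0.03,0,0,0,0,0,0.5],
    [0.015,0,0,0,0,0,0.5],
    [0.006,0,0,0,0,0,0.5],
    [0,0,0,0,0,0,0.5],
  ],
)

```text
t: 11.75
ee_pos: [505.6, 30.3, -7.7]
ee_rot: [1.556, 0.94, -1.555]
force: [0.4, 0.1, 0.2]
width: 42.6
```

>>> apply_moves(
  series=[
    [0,0,0,0,0,0,0.8],
    [0,0,0,0,0,0,0.8],
    [0,0,0,0,0,0,0.8],
    [0,0,0,0,0,0,0.8],
  ],
)

```text
t: 12.25
ee_pos: [505.7, 30.2, -7.4]
ee_rot: [1.556, 0.94, -1.554]
force: [-1.8, -0.3, 8.4]
width: 20.4
```

Run:
```python
from h import *
delta((423.6,315.8,60)); snap("wrist","9")
p=cv2.imread("pics/wrist9.png")
cv2.imwrite("pics/w9c.png",cv2.resize(p[160:384,150:370],None,fx=2.6,fy=2.6,interpolation=cv2.INTER_CUBIC))
```

```text
t 12.25 pos [505.7  30.2  -7.4] x [ 1.2e-03 -1.0e-04 -1.0e+00] yawy -27.67 w 20.4 F [-1.8 -0.3  8.4]
tool delta [ -67.5 -205.3 -214.8]
```

View pics/w9c.png

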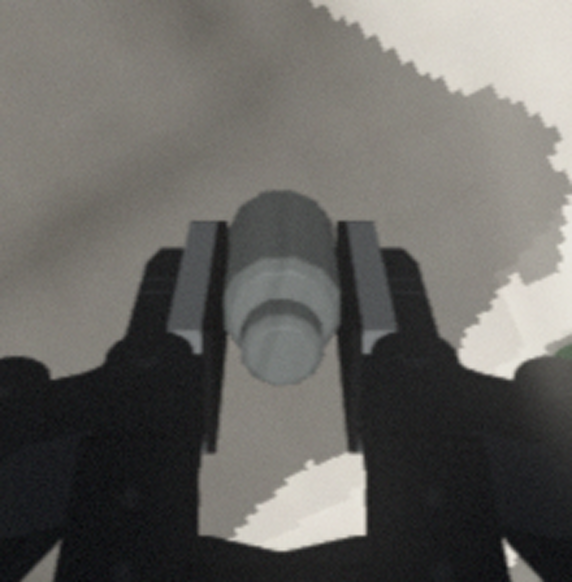

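>>> apply_moves(
  series=[
    [-0.03,0,0,0,0,0,0.8],
    [-0.05,-0.01,-0.01,0,0,0,0.8],
    [0,-0.03,-0.0305,0,0,0,0.8],
    [0,-0.04,-0.042,0,0,0,0.8],
    [0,-0.04,-0.042,0,0,0,0.8],
    [0,-0.04,-0.042,0,0,0,0.8],
    [0,-0.03,-0.032,0,0,0,0.8],
    [0,-0.0153,-0.0163,0,0,0,0.8],
  ],
)

```text
t: 13.3
ee_pos: [422.1, 318.3, 72.3]
ee_rot: [1.555, 0.943, -1.553]
force: [0.7, -0.2, -0.7]
width: 20.2
```

>>> apply_moves(
  series=[
    [0.02,0,0,0,0,0,0.8],
    [0,0,0,0,0,0,0.8],
    [0,0,0,0,0,0,0.8],
  ],
)

```text
t: 13.68
ee_pos: [423.5, 314.9, 51.8]
ee_rot: [1.556, 0.94, -1.557]
force: [-0.2, -1.0, -0.9]
width: 20.4
```

Run:
```python
from h import *
delta((423.6,315.8,1)); snap("wrist","10")
p=cv2.imread("pics/wrist10.png")
cv2.imwrite("pics/w10c.png",cv2.resize(p[100:384,150:370],None,fx=2.1,fy=2.1,interpolation=cv2.INTER_CUBIC))
```

```text
t 13.68 pos [423.5 314.9  51.8] x [-3.e-04 -4.e-04 -1.e+00] yawy -27.74 w 20.4 F [-0.2 -1.  -0.9]
tool delta [50.8 -0.3 -0.9]
```

View pics/w10c.png

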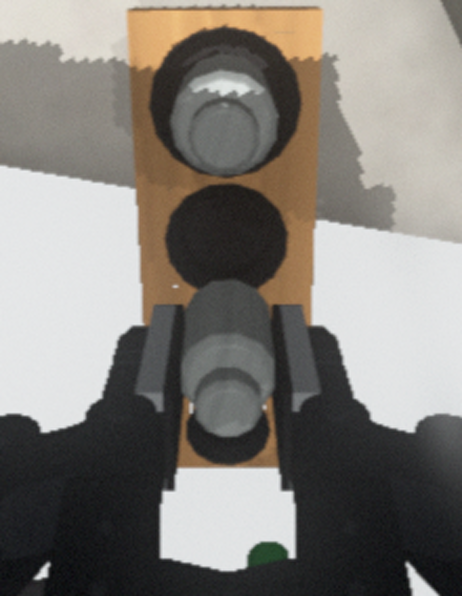

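Run:
```python
from h import *
c=np.load("wrist10.npz")
print(ray(c,(212.9,257.9),17.5).round(1), ray(c,(100+402/2.1,150+228/2.1),38.5+60.3).round(1))
```

```text
[424.9 317.4  17.5] [424.1 315.   98.8]
```

>>> apply_moves(
  series=[
    [0.02,-0.0006,-0.0016,0,0,0,0.8],
    [0.015,0,0,0,0,0,0.8],
    [0.009,0,0,0,0,0,0.8],
    [0.004,0,0,0,0,0,0.8],
    [0.002,0,0,0,0,0,0.8],
    [0,0,0,0,0,0,0.8],
  ],
)

```text
t: 14.48
ee_pos: [423.4, 317.6, 1.9]
ee_rot: [1.556, 0.941, -1.555]
force: [0.1, 0.4, -0.6]
width: 20.4
```

Run:
```python
from h import *
delta((424.3,316.7,1)); snap("wrist","11")
p=cv2.imread("pics/wrist11.png")
cv2.imwrite("pics/w11c.png",cv2.resize(p[100:384,150:370],None,fx=2.1,fy=2.1,interpolation=cv2.INTER_CUBIC))
```

```text
t 14.47 pos [423.4 317.6   1.9] x [ 3.e-04  2.e-04 -1.e+00] yawy -27.67 w 20.4 F [ 0.1  0.4 -0.6]
tool delta [0.9 1.2 0.4]
```

View pics/w11c.png

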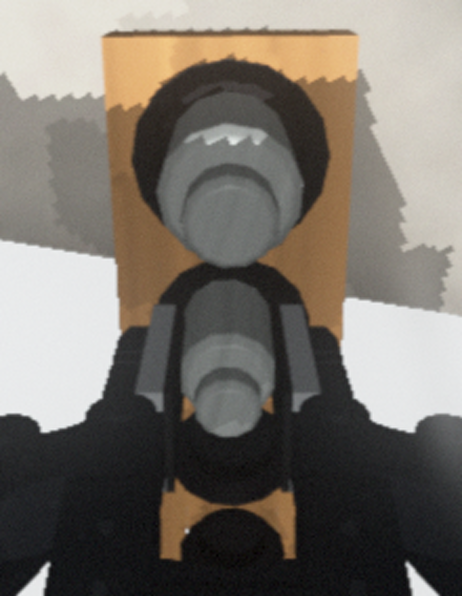

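In the well with no side force. I'll release it, lift, and move to weight_small.

>>> apply_moves(
  series=[
    [0.001,0.001,0,0,0,0,0.8],
    [0,0,0,0,0,0,0.65],
    [0,0,0,0,0,0,0.6],
    [0,0,0,0,0,0,0.6],
    [-0.02,0,0,0,0,0,0.6],
    [-0.05,0,0,0,0,0,0.6],
    [-0.04,0,0,0,0,0,0.6],
  ],
)

```text
t: 15.4
ee_pos: [424.2, 317.3, 113.6]
ee_rot: [1.556, 0.941, -1.554]
force: [0.4, 0.3, 0.3]
width: 34.3
```

Run:
```python
from h import *
delta((425.3,63,70)); snap("wrist","12")
p=cv2.imread("pics/wrist12.png")
cv2.imwrite("pics/w12c.png",cv2.resize(p[100:384,150:370],None,fx=2.1,fy=2.1,interpolation=cv2.INTER_CUBIC))
```

```text
t 15.4 pos [424.2 317.3 113.6] x [ 7.e-04  8.e-04 -1.e+00] yawy -27.65 w 34.3 F [0.4 0.3 0.3]
tool delta [ 43.4 119.  224.8]
```

View pics/w12c.png

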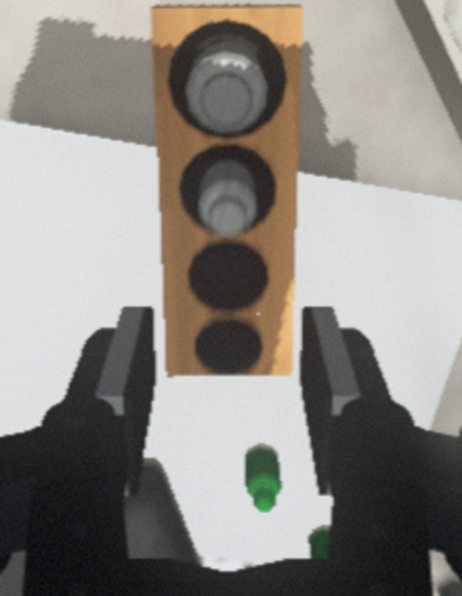

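>>> apply_moves(
  series=[
    [0,0.01,0.019,0,0,0,0.6],
    [0,0.024,0.045,0,0,0,0.6],
    [0,0.025,0.048,0,0,0,0.6],
    [0,0.025,0.048,0,0,0,0.6],
    [0,0.024,0.045,0,0,0,0.6],
    [0.01,0.011,0.0198,0,0,0,0.6],
    [0.033,0,0,0,0,0,0.6],
    [0,0,0,0,0,0,0.6],
  ],
)

```text
t: 16.45
ee_pos: [424.2, 62.6, 67.4]
ee_rot: [1.554, 0.942, -1.558]
force: [-0.1, 0.1, 0.5]
width: 34.4
```

Run:
```python
from h import *
c=np.load("wrist12.npz")
for k,(x,y) in {"ws":(228.5,275),"wt":(228.5,346)}.items(): print(k,ray(c,(100+y/2.1-.3,150+x/2.1-.3),17.5).round(1))
delta((425.3,63,-9)); snap("wrist","13")
```

```text
ws [406.7 282.5  17.5]
wt [391.2 252.7  17.5]
t 16.45 pos [424.2  62.6  67.4] x [-2.4e-03  1.0e-04 -1.0e+00] yawy -27.67 w 34.4 F [-0.1  0.1  0.5]
tool delta [76.4  0.9 -0.9]
```

View pics/wrist13.png

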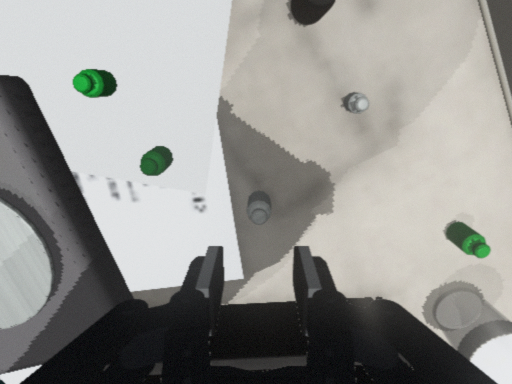

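>>> apply_moves(
  series=[
    [0.03,0,0,0,0,0,0.6],
    [0.025,0,0,0,0,0,0.6],
    [0.014,0,0,0,0,0,0.6],
    [0.006,0,0,0,0,0,0.6],
    [0,0,0,0,0,0,0.6],
  ],
)

```text
t: 17.12
ee_pos: [425.6, 62.9, -6.8]
ee_rot: [1.556, 0.941, -1.555]
force: [0.7, -0.3, 0.5]
width: 34.3
```

>>> apply_moves(
  series=[
    [0,0,0,0,0,0,0.86],
    [0,0,0,0,0,0,0.86],
    [0,0,0,0,0,0,0.86],
    [0,0,0,0,0,0,0.86],
  ],
)

```text
t: 17.62
ee_pos: [425.7, 62.7, -6.7]
ee_rot: [1.556, 0.94, -1.554]
force: [-1.2, 0.1, 8.1]
width: 14.8
```

Run:
```python
from h import *
delta((406.8,282.7,60)); snap("wrist","14")
p=cv2.imread("pics/wrist14.png")
cv2.imwrite("pics/w14c.png",cv2.resize(p[160:384,150:370],None,fx=2.6,fy=2.6,interpolation=cv2.INTER_CUBIC))
```

```text
t 17.62 pos [425.7  62.7  -6.7] x [ 1.1e-03  1.0e-04 -1.0e+00] yawy -27.68 w 14.8 F [-1.2  0.1  8.1]
tool delta [ -66.7 -118.9 -186. ]
```

View pics/w14c.png

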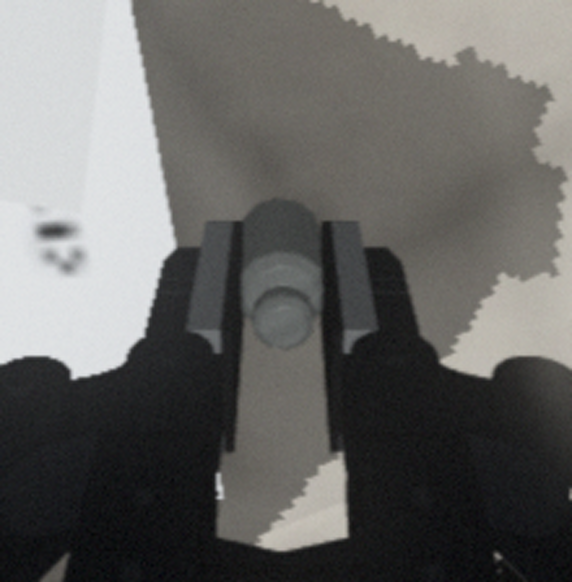

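>>> apply_moves(
  series=[
    [-0.03,0,0,0,0,0,0.86],
    [-0.04,-0.005,-0.01,0,0,0,0.86],
    [0,-0.02,-0.03,0,0,0,0.86],
    [0,-0.025,-0.04,0,0,0,0.86],
    [0,-0.027,-0.042,0,0,0,0.86],
    [0,-0.025,-0.038,0,0,0,0.86],
    [0,-0.0169,-0.026,0,0,0,0.86],
    [0.01,0,0,0,0,0,0.86],
  ],
)

```text
t: 18.68
ee_pos: [406.0, 285.1, 53.3]
ee_rot: [1.555, 0.944, -1.552]
force: [0.6, -0.4, -1.0]
width: 14.6
```

>>> apply_moves(
  series=[
    [0,0,0,0,0,0,0.86],
    [0,0,0,0,0,0,0.86],
  ],
)

```text
t: 18.92
ee_pos: [406.5, 281.7, 52.8]
ee_rot: [1.556, 0.94, -1.556]
force: [0.3, 0.2, 0.2]
width: 14.3
```

Run:
```python
from h import *
delta((406.8,282.7,2.8)); snap("wrist","15")
p=cv2.imread("pics/wrist15.png")
cv2.imwrite("pics/w15c.png",cv2.resize(p[100:384,150:370],None,fx=2.1,fy=2.1,interpolation=cv2.INTER_CUBIC))
```

```text
t 18.93 pos [406.5 281.7  52.8] x [-1.e-04 -4.e-04 -1.e+00] yawy -27.74 w 14.3 F [0.3 0.2 0.2]
tool delta [50.  -0.3 -1.1]
```

View pics/w15c.png

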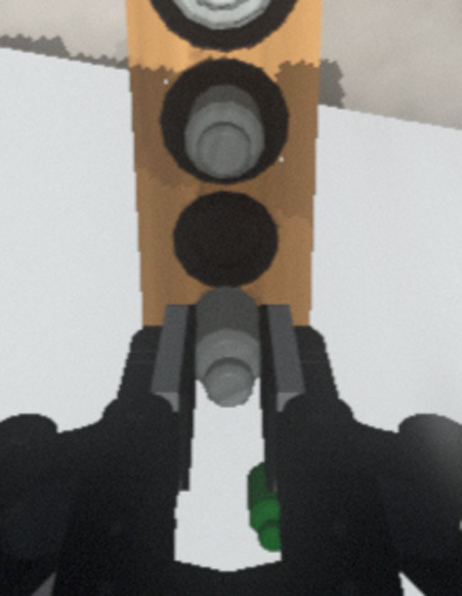

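Run:
```python
from h import *
c=np.load("wrist15.npz");W=cloud(c)
print(ray(c,(100+239/2.1-.3,150+225.5/2.1-.3),17.5).round(1), ray(c,(100+383/2.1-.3,150+228.5/2.1-.3),32+59.5).round(1),W[282,258].round(1), W[279:285,255:262,2].round(0))
```

```text
[407.1 283.6  17.5] [406.6 280.8  91.5] [407.2 282.4  93.8] [[94. 94. 93. 94. 93. 93. 93.]
 [94. 94. 93. 94. 94. 93. 94.]
 [94. 94. 93. 94. 94. 93. 94.]
 [93. 94. 94. 94. 95. 94. 94.]
 [94. 93. 94. 94. 95. 94. 93.]
 [93. 93. 94. 94. 94. 92. 93.]]
```

>>> apply_moves(
  series=[
    [0.02,-0.0006,-0.0016,0,0,0,0.86],
    [0.015,0,0,0,0,0,0.86],
    [0.009,0,0,0,0,0,0.86],
    [0.004,0,0,0,0,0,0.86],
    [0.002,0,0,0,0,0,0.86],
    [0,0,0,0,0,0,0.86],
  ],
)

```text
t: 19.73
ee_pos: [406.6, 284.4, 2.9]
ee_rot: [1.556, 0.941, -1.555]
force: [0.1, 0.3, -0.3]
width: 14.4
```

Run:
```python
from h import *
delta((407,283,1.8)); snap("wrist","16")
p=cv2.imread("pics/wrist16.png")
cv2.imwrite("pics/w16c.png",cv2.resize(p[100:384,150:370],None,fx=2.1,fy=2.1,interpolation=cv2.INTER_CUBIC))
```

```text
t 19.73 pos [406.6 284.4   2.9] x [ 2.e-04  2.e-04 -1.e+00] yawy -27.67 w 14.4 F [ 0.1  0.3 -0.3]
tool delta [1.1 1.  1. ]
```

View pics/w16c.png

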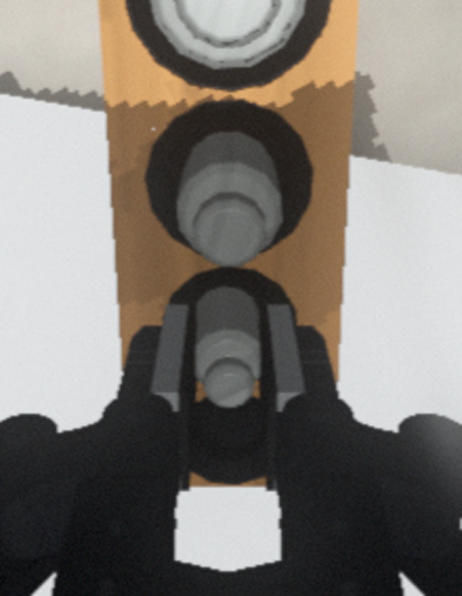

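>>> apply_moves(
  series=[
    [0.001,0.001,0.0005,0,0,0,0.86],
    [0,0,0,0,0,0,0.75],
    [0,0,0,0,0,0,0.65],
    [0,0,0,0,0,0,0.65],
    [-0.02,0,0,0,0,0,0.65],
    [-0.05,0,0,0,0,0,0.65],
    [-0.04,0,0,0,0,0,0.65],
  ],
)

```text
t: 20.65
ee_pos: [407.0, 283.5, 113.3]
ee_rot: [1.555, 0.941, -1.555]
force: [0.8, -0.1, 0.4]
width: 29.3
```

Run:
```python
from h import *
delta((513.7,95.5,70)); snap("wrist","17")
p=cv2.imread("pics/wrist17.png")
cv2.imwrite("pics/w17c.png",cv2.resize(p[60:344,150:370],None,fx=2.1,fy=2.1,interpolation=cv2.INTER_CUBIC))
```

```text
t 20.65 pos [407.  283.5 113.3] x [ 0.e+00  4.e-04 -1.e+00] yawy -27.65 w 29.3 F [ 0.8 -0.1  0.4]
tool delta [ 43.2 181.8 117.1]
```

View pics/w17c.png

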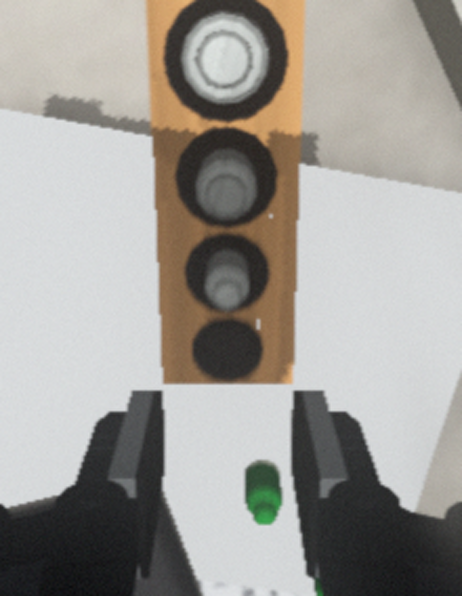

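>>> apply_moves(
  series=[
    [0,0.02,0.013,0,0,0,0.65],
    [0,0.042,0.027,0,0,0,0.65],
    [0,0.05,0.032,0,0,0,0.65],
    [0,0.045,0.029,0,0,0,0.65],
    [0,0.0248,0.0161,0,0,0,0.65],
    [0,0,0,-0.157,0,0,0.65],
    [0,0,0,-0.157,0,0,0.65],
    [0,0,0,-0.157,0,0,0.65],
  ],
)

```text
t: 21.7
ee_pos: [513.7, 95.2, 111.6]
ee_rot: [1.214, 1.206, -1.214]
force: [-0.3, 0.3, -0.3]
width: 30.0
```

>>> apply_moves(
  series=[
    [0,0,0,-0.157,0,0,0.65],
    [0,0,0,-0.157,0,0,0.65],
    [0.03,0,0,0,0,0,0.65],
    [0.014,0,0,0,0,0,0.65],
    [0,0,0,0,0,0,0.65],
  ],
)

```text
t: 22.32
ee_pos: [513.2, 95.3, 67.1]
ee_rot: [0.983, 1.339, -0.985]
force: [-0.6, 0.4, 0.5]
width: 30.1
```

Run:
```python
from h import *
delta((513.7,95.5,-15)); snap("wrist","18")
for i,z in ((3,15.8),(14,-6.7),(16,2.9)):
    c=np.load(f"wrist{i}.npz");W=cloud(c)
    for q in ((232,236) if i>3 else (226,229)):
        print(i,q,(W[240:254,q,2]-z).round(0))
```

```text
t 22.32 pos [513.2  95.3  67.1] x [-1.7e-03  1.0e-04 -1.0e+00] yawy 17.31 w 30.1 F [-0.6  0.4  0.5]
tool delta [82.1  0.6  0. ]
3 226 [-12. -13. -13. -13. -13.  26.  27.  28.  29.  30.  31.  32.  32.  33.]
3 229 [-13. -12. -13. -13. -13.  26.  28.  28.  29.  29.  31.  31.  33.  33.]
14 232 [ 7.  8.  7.  6.  7. 25. 26. 28. 29. 30. 30. 32. 32. 34.]
14 236 [ 7.  5.  7.  8.  7. 26. 26. 27. 29. 29. 31. 32. 33. 34.]
16 232 [14. 14. 14. 14. 14. 26. 27. 27. 29. 30. 29. 32. 32. 34.]
16 236 [14. 13. 13. 13. 13. 25. 27. 27. 29. 30. 30. 32. 32. 35.]
```

View pics/wrist18.png

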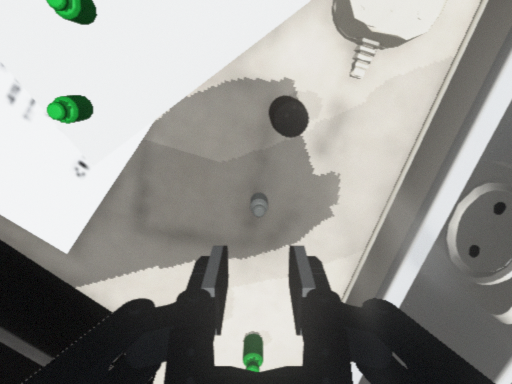

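Run:
```python
from h import *
c=np.load("wrist18.npz");p=c["p"][:,:,::-1]
print(ray(c,(209,259.5),23.5).round(1))
R=Ro.from_rotvec([0.983,1.339,-0.985]).as_matrix()
print(R.T@(ray(c,(209,259.5),23.5)-np.array([513.2,95.3,67.1])))
W=cloud(c); m=(W[...,2]>50)&(W[...,0]>560);print("ledge min x",W[m][:,0].min())
```

```text
[513.8  97.5  23.5]
[43.59872982  1.34116175 -1.84497735]
ledge min x 560.00111390986
```

>>> apply_moves(
  series=[
    [0.03,0.0005,0,0,0,0,0.65],
    [0.025,0,0,0,0,0,0.65],
    [0.015,0,0,0,0,0,0.65],
    [0.008,0,0,0,0,0,0.65],
    [0.004,0,0,0,0,0,0.65],
    [0,0,0,0,0,0,0.65],
  ],
)

```text
t: 23.12
ee_pos: [514.5, 95.5, -14.0]
ee_rot: [0.984, 1.337, -0.984]
force: [-0.1, 0.3, -0.2]
width: 30.0
```

>>> apply_moves(
  series=[
    [0,0,0,0,0,0,0.9],
    [0,0,0,0,0,0,0.9],
    [0,0,0,0,0,0,0.9],
    [0,0,0,0,0,0,0.9],
  ],
)

```text
t: 23.62
ee_pos: [514.6, 95.4, -13.8]
ee_rot: [0.984, 1.336, -0.983]
force: [0.5, -0.2, 6.2]
width: 10.2
```

Run:
```python
from h import *
delta((391.5,253.5,60)); snap("wrist","19")
p=cv2.imread("pics/wrist19.png")
cv2.imwrite("pics/w19c.png",cv2.resize(p[160:384,150:370],None,fx=2.6,fy=2.6,interpolation=cv2.INTER_CUBIC))
```

```text
t 23.62 pos [514.6  95.4 -13.8] x [ 7.e-04  0.e+00 -1.e+00] yawy 17.3 w 10.2 F [ 0.5 -0.2  6.2]
tool delta [ -73.9  -70.5 -187.5]
```

View pics/w19c.png

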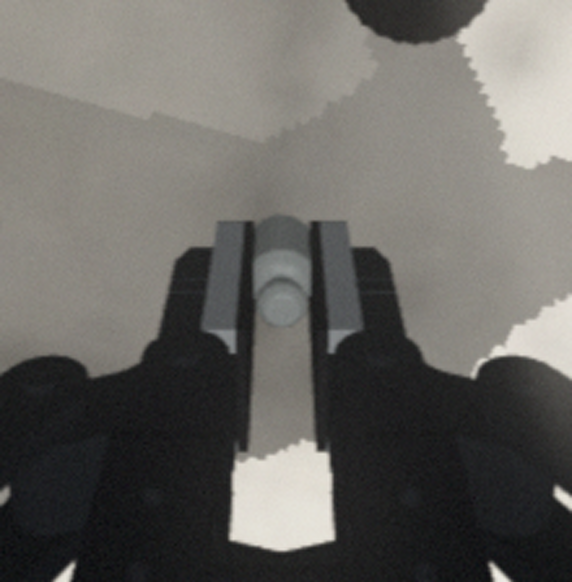

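>>> apply_moves(
  series=[
    [-0.01,0,0,0,0,0,0.9],
    [-0.03,0,0,0,0,0,0.9],
    [-0.04,0,0,0,0,0,0.9],
    [0,0,0,0.1,0,0,0.9],
    [0,0,0,0.157,0,0,0.9],
    [0,0,0,0.157,0,0,0.9],
    [0,0,0,0.157,0,0,0.9],
    [0,0,0,0.157,0,0,0.9],
  ],
)

```text
t: 24.68
ee_pos: [514.3, 95.5, 66.4]
ee_rot: [1.52, 0.974, -1.519]
force: [0.3, 0.8, 0.1]
width: 10.4
```

>>> apply_moves(
  series=[
    [0,0,0,0.057,0,0,0.9],
    [0,-0.02,-0.009,0,0,0,0.9],
    [0,-0.04,-0.018,0,0,0,0.9],
    [0,-0.045,-0.02,0,0,0,0.9],
    [0,-0.04,-0.018,0,0,0,0.9],
    [0,-0.025,-0.011,0,0,0,0.9],
    [0.02,-0.0124,-0.0066,0,0,0,0.9],
    [0,0,0,0,0,0,0.9],
  ],
)

```text
t: 25.68
ee_pos: [390.1, 253.7, 45.5]
ee_rot: [1.553, 0.942, -1.555]
force: [0.6, -0.0, 0.6]
width: 10.5
```

>>> apply_moves(
  series=[
    [0,0,0,0,0,0,0.9],
    [0,0,0,0,0,0,0.9],
  ],
)

```text
t: 25.92
ee_pos: [391.8, 252.8, 46.3]
ee_rot: [1.557, 0.94, -1.556]
force: [0.3, 0.2, -0.5]
width: 10.2
```

Run:
```python
from h import *
delta((391.5,253.5,-5.3)); snap("wrist","20")
p=cv2.imread("pics/wrist20.png")
cv2.imwrite("pics/w20c.png",cv2.resize(p[100:384,150:370],None,fx=2.1,fy=2.1,interpolation=cv2.INTER_CUBIC))
```

```text
t 25.93 pos [391.8 252.8  46.3] x [ 7.e-04  2.e-04 -1.e+00] yawy -27.74 w 10.2 F [ 0.3  0.2 -0.5]
tool delta [51.6 -0.6 -0.5]
```

View pics/w20c.png

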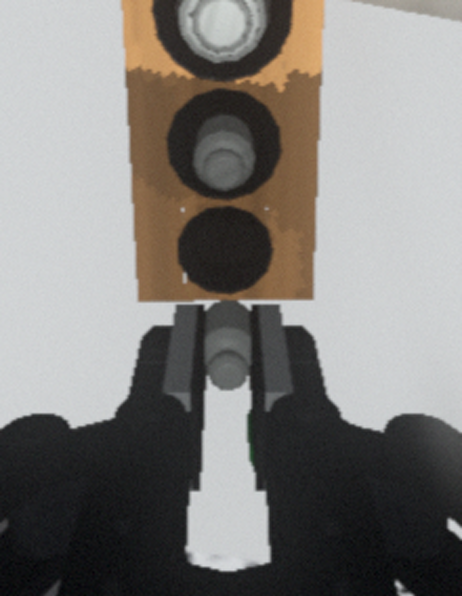

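Run:
```python
from h import *
c=np.load("wrist20.npz");W=cloud(c)
print(ray(c,(100+249/2.1-.3,150+225/2.1-.3),17.5).round(1), ray(c,(100+370/2.1-.3,150+229/2.1-.3),23.5+60).round(1),W[276,259].round(1))
```

```text
[392.  254.3  17.5] [393.  253.9  83.5] [393.4 254.3  84.4]
```

>>> apply_moves(
  series=[
    [0.02,-0.0006,0,0,0,0,0.9],
    [0.015,0,0,0,0,0,0.9],
    [0.009,0,0,0,0,0,0.9],
    [0.004,0,0,0,0,0,0.9],
    [0.002,0,0,0,0,0,0.9],
    [0,0,0,0,0,0,0.9],
  ],
)

```text
t: 26.72
ee_pos: [390.6, 253.6, -3.9]
ee_rot: [1.556, 0.941, -1.555]
force: [-2.2, -1.2, 6.7]
width: 10.0
```

Run:
```python
from h import *
delta((391.8,253.8,-5.3)); snap("wrist","21")
p=cv2.imread("pics/wrist21.png")
cv2.imwrite("pics/w21c.png",cv2.resize(p[100:384,150:370],None,fx=2.1,fy=2.1,interpolation=cv2.INTER_CUBIC))
```

```text
t 26.73 pos [390.6 253.6  -3.9] x [ 3.e-04 -0.e+00 -1.e+00] yawy -27.66 w 10.0 F [-2.2 -1.2  6.7]
tool delta [ 1.4  1.  -0.7]
```

View pics/w21c.png

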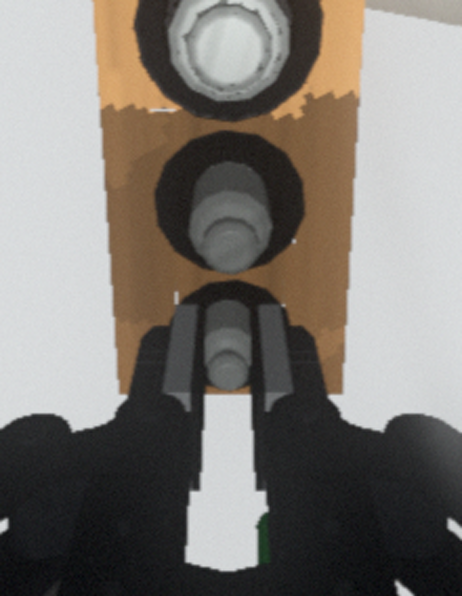

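Run:
```python
from h import *
c=np.load("wrist21.npz");W=cloud(c)
print(W[273:281,255:263,2].round(0))
print(ray(c,(100+370/2.1-.3,150+229/2.1-.3),34).round(1))
# small top expected 42.5
print(W[205:222,259].round(0))
```

```text
[[34. 35. 34. 35. 35. 35. 35. 35.]
 [36. 35. 35. 34. 35. 34. 33. 34.]
 [35. 35. 36. 35. 34. 35. 34. 35.]
 [35. 36. 35. 35. 36. 35. 34. 35.]
 [35. 35. 35. 36. 34. 35. 34. 35.]
 [34. 34. 34. 36. 34. 35. 35. 35.]
 [35. 35. 35. 35. 35. 34. 35. 36.]
 [35. 34. 35. 35. 36. 36. 36. 36.]]
[392.  255.2  34. ]
[[409. 288.  42.]
 [409. 287.  41.]
 [409. 287.  42.]
 [408. 286.  41.]
 [409. 287.  43.]
 [408. 286.  42.]
 [408. 286.  43.]
 [408. 286.  43.]
 [408. 285.  43.]
 [408. 285.  43.]
 [407. 284.  42.]
 [407. 284.  43.]
 [407. 283.  42.]
 [407. 284.  44.]
 [407. 283.  43.]
 [406. 283.  43.]
 [406. 282.  43.]]
```

>>> apply_moves(
  series=[
    [0,0.001,-0.0005,0,0,0,0.9],
    [0,0,0,0,0,0,0.9],
  ],
)

```text
t: 27.02
ee_pos: [391.6, 253.7, -3.9]
ee_rot: [1.555, 0.941, -1.555]
force: [-3.2, 0.2, 6.0]
width: 10.2
```

>>> apply_moves(
  series=[
    [0,0,0,0,0,0,0.82],
    [0,0,0,0,0,0,0.75],
    [0,0,0,0,0,0,0.7],
    [0,0,0,0,0,0,0.7],
    [-0.02,0,0,0,0,0,0.7],
    [-0.05,0,0,0,0,0,0.7],
    [-0.06,0,0,0,0,0,0.7],
    [0,0,0,0,0,0,0.7],
  ],
)

```text
t: 28.02
ee_pos: [393.4, 254.5, 129.2]
ee_rot: [1.561, 0.939, -1.55]
force: [0.5, 0.6, -2.0]
width: 25.9
```

Run:
```python
from h import *
delta(None); snap("wrist","22");snap("scene","22");snap("top","22")
p=cv2.imread("pics/wrist22.png");q=cv2.imread("pics/scene22.png")
cv2.imwrite("pics/w22c.png",cv2.resize(p[60:344,150:370],None,fx=2.1,fy=2.1,interpolation=cv2.INTER_CUBIC))
```

```text
t 28.02 pos [393.4 254.5 129.2] x [ 0.0057  0.0023 -1.    ] yawy -27.69 w 25.9 F [ 0.5  0.6 -2. ]
```

View pics/w22c.png

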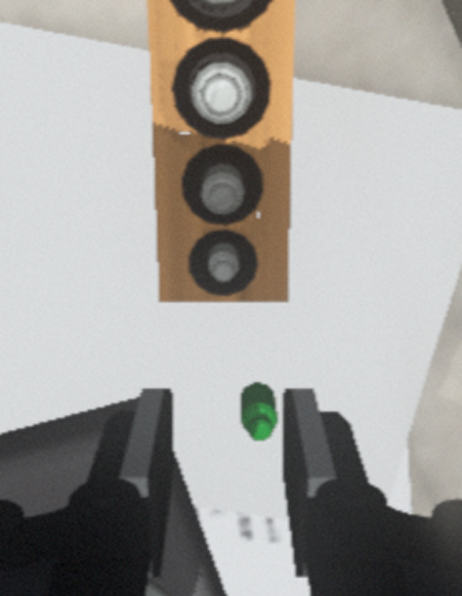

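View pics/scene22.png

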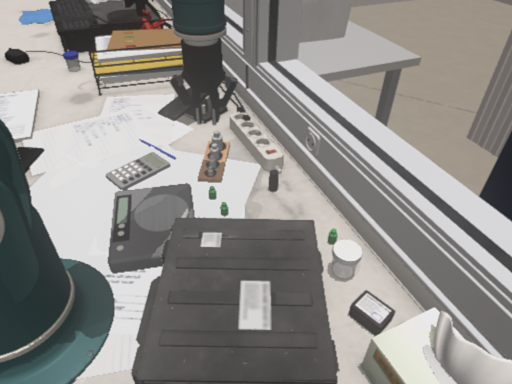

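>>> apply_moves(
  series=[
    [-0.06,0,0,0,0,0,0.7],
    [-0.03,0,0,0,0,0,0.7],
    [0,0,0,0,0,0,0.7],
    [0,0,0,0,0,0,0.7],
  ],
)

```text
t: 28.68
ee_pos: [391.1, 253.0, 214.2]
ee_rot: [1.554, 0.941, -1.558]
force: [0.0, -0.0, 0.3]
width: 25.7
```

Run:
```python
from h import *
delta(None); snap("wrist","23")
c=np.load("wrist23.npz");W=cloud(c)
for k,(x,y,h) in {"large":(444.2,354.5,51),"medium":(424.2,316.7,41),"small":(407,283.3,34),"tiny":(392,254.3,25)}.items():
    m=(np.hypot(W[...,0]-x,W[...,1]-y)<14)&(W[...,2]>22);P=W[m]
    zt=np.percentile(P[:,2],97); T=P[P[:,2]>zt-3.5]
    print(k,"top",zt.round(1),"expected",8.5+h,"knob xy",np.median(T[:,:2],0).round(1))
a=np.load("scene0.npz")["p"].astype(int);b=np.load("scene22.npz")["p"].astype(int)
d=abs(a-b).max(2)
print("diff pot",d[240:278,330:362].mean(),"vial",d[168:192,266:282].mean())
p=cv2.imread("pics/wrist23.png");cv2.imwrite("pics/w23c.png",cv2.resize(p[80:284,180:340],None,fx=2.9,fy=2.9,interpolation=cv2.INTER_CUBIC))
q=cv2.imread("pics/scene22.png");cv2.imwrite("pics/s22c.png",cv2.resize(q[120:200,190:290],None,fx=7,fy=7,interpolation=cv2.INTER_CUBIC))
```

```text
t 28.68 pos [391.1 253.  214.2] x [-2.1e-03 -8.0e-04 -1.0e+00] yawy -27.68 w 25.7 F [ 0.  -0.   0.3]
large top 60.7 expected 59.5 knob xy [443.9 354.7]
medium top 50.9 expected 49.5 knob xy [424.3 316. ]
small top 43.5 expected 42.5 knob xy [407.2 282.8]
tiny top 315.1 expected 33.5 knob xy [396.5 262.6]
diff pot 6.803453947368421 vial 6.091145833333333
```

View pics/w23c.png

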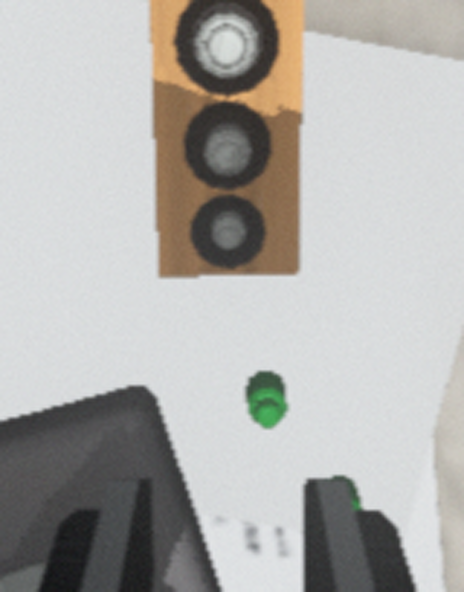

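View pics/s22c.png

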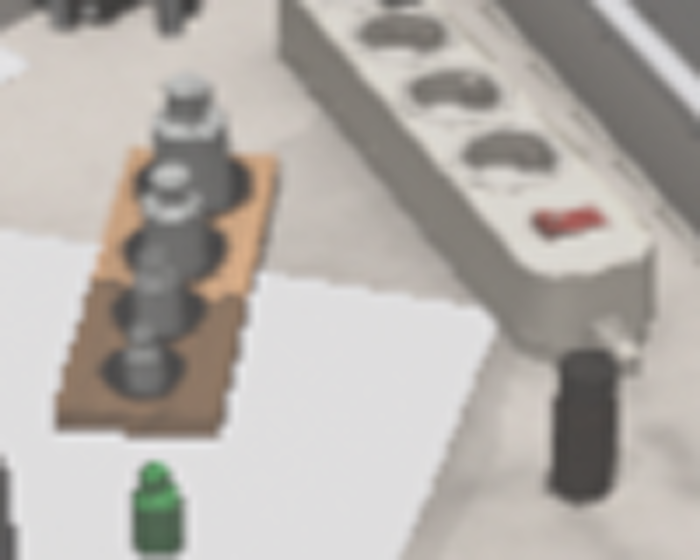

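Run:
```python
from h import *
c=np.load("wrist23.npz");W=cloud(c)
m=(np.hypot(W[...,0]-392,W[...,1]-254.3)<12)&(W[...,2]>22)&(W[...,2]<60);P=W[m];zt=np.percentile(P[:,2],97);T=P[P[:,2]>zt-3.5];print("tiny",zt,np.median(T[:,:2],0))
a=np.load("scene0.npz")["p"].astype(int);b=np.load("scene22.npz")["p"].astype(int)
d=abs(a-b).max(2);print("bg",d[300:340,200:300].mean(), d[280:330,420:480].mean())
for n in ("0","22"):
    s=cv2.imread(f"pics/scene{n}.png",0); t=cv2.imread("pics/scene0.png",0)
    for k,(y0,y1,x0,x1) in {"pot":(240,278,330,362),"vial":(168,192,266,282)}.items():
        r=cv2.matchTemplate(s[y0-6:y1+6,x0-6:x1+6],t[y0:y1,x0:x1],cv2.TM_CCOEFF_NORMED);print(n,k,cv2.minMaxLoc(r)[1],cv2.minMaxLoc(r)[3])
from workcell import order
print(order.hand_in())
```

```text
tiny 34.46846541177644 [392.79158121 254.82204932]
bg 5.1185 6.208333333333333
0 pot 0.9999995827674866 (6, 6)
0 vial 1.0 (6, 6)
22 pot 0.9995627999305725 (6, 6)
22 vial 0.9999021887779236 (6, 6)
the job is handed in; nothing more can be done
None
```

All four steel weights are back in the storage block, each upright in its own well in order of size, largest to smallest. I handed the job in at about 29 s of the 96 s allowed.

**Seating:** after release, the measured knob tops were 60.7, 50.9, 43.5 and 34.5 mm high, against 59.5, 49.5, 42.5 and 33.5 mm for fully seated. The readings are all about 1 mm high, which is within the calibration error. Each knob sits within about 1 mm of its well's centre.

**Bystanders:** image matching against the first picture shows no shift of the sample pot or the amber vial.

**Disagreements:**
- The fingertips stood about 25 mm behind the reported TCP, so the first close on the largest weight passed above its shoulder. It was not moved, and I gripped it again lower down.
- The wrist camera put things about 2 mm off from the fixed cameras, and I mostly followed the wrist view.
- While lowering the smallest weight the wrist felt about 6 N of contact. I released it there, 1 to 1.5 mm above the floor, and it seated.

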